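# Prove, load and vent a seedling gutter

### The job

First prove the gutter's end clamp: draw the spring gauge's cross bar out level with the brass index block, hold it steady there for two seconds and let it go back in, leaving the index where it is set. Then clear the dibber out of the gutter into the black tool tray and load every seedling mat that is on the bench flat on the gutter's floor, side by side, sprouts up. Last, fold the clear cover down until it stands thirty degrees open, at the pin on its arc, leave it there, and do not disturb the other things on the bench.

Things in the scene. Friction and masses are not known exactly. Their poses are not given: they have to be found in the camera images.
- gutter: White plastic growing gutter fixed on the bench, an open trough 130 (x) x 340 (y) x 40 mm outside, walls and floor 5 mm. Origin: centre of its underside on the bench; x across it (away from the robot at yaw 0), y along it, z up. The gauge is on its -y end, the cover hinges on its +x rim.
- gutter_in (a point): Centre of the gutter's inner floor, 5 mm above the bench; axes as the gutter's. Inside it measures 120 (x) x 330 (y) mm, walls 35 mm high above the floor.
- gauge (a joint): Spring pull gauge on the gutter's -y end: how far its slide is drawn out along the gutter's -y, in m; 0 home, hard stop at 0.085. The spring pulls back with about 3 N at home, 13 N at 0.065, and the slide returns by itself when let go.
- gauge_bar (a point): Middle of the gauge's dark steel cross bar, a round bar 14 mm thick, 80 mm long along the gutter's x, its axis 55 mm above the bench. Axes as the gutter's. At home its axis is 47 mm beyond the mouth of the grey housing (50 wide, 70 long, 56 mm high), a 12 mm post below its middle and a low rod (top 19 mm above the bench) join it to the housing.
- index_mark (a point): Top centre (50 mm above the bench) of the brass index block, 22 x 14 x 45 mm, standing on the plate beside the -x end of the cross bar, 62 mm from the slide's axis, a dark line on top. Axes as the gutter's. The bar is at the mark when its axis has the same y along the gutter as this point. Stiffly clamped; its place varies (0.035 to 0.065 of draw).
- cover (a joint): Angle of the clear cover, rad: 0 shut flat on the rims, 1.57 upright, opens to 1.95. Stiff hinge: it stays where it is left (about 4 N at the bar moves it). The wanted angle, thirty degrees, is 0.524.
- cover_bar (a point): Middle of the cover's handle, a round aluminium bar 12 mm thick, along the gutter's y, free for 92 mm between two arms; 165 mm from the hinge line, 40 mm beyond the edge of the clear panel (125 x 330 x 6 mm, aluminium rim). The point's axes turn with the cover; when shut they are the gutter's.
- cover_hinge (a point): Middle of the cover's hinge line, on the gutter's +x top rim, 40 mm above the bench; the line runs along the gutter's y. Axes as the gutter's. At angle a the bar is 165 mm from it: cos a of that toward the gutter's -x and sin a of that up (plus 4 mm square to the cover).
- dibber: Dibber (planting tool): square wooden handle 100 x 18 x 18 mm with a thin steel tip 60 mm long, lying. Origin: middle of its length (160 mm) on the underside; its x axis points to the tip; the handle's middle is at x = -30 mm.
- tray_in (a point): Centre of the inner floor of the black open tool tray, 4 mm above the bench; the tray is 85 (x) x 210 (y) x 25 mm outside, walls and floor 4 mm. Axes are the tray's.
- mat1: Seedling mat, a stiff block 90 (x) x 46 (y) x 30 mm (z) with small sprouts on top up to 12 mm more. Origin: centre of its underside. All mats are alike; two to four are present.
- mat2: Seedling mat, a stiff block 90 (x) x 46 (y) x 30 mm (z) with small sprouts on top up to 12 mm more. Origin: centre of its underside. All mats are alike; two to four are present.
- mat3: Seedling mat, a stiff block 90 (x) x 46 (y) x 30 mm (z) with small sprouts on top up to 12 mm more. Origin: centre of its underside. All mats are alike; two to four are present.
- mat4: Seedling mat, a stiff block 90 (x) x 46 (y) x 30 mm (z) with small sprouts on top up to 12 mm more. Origin: centre of its underside. All mats are alike; two to four are present.
- pot: Bystander: empty terracotta pot, 64 mm across, 55 mm high, standing near or among the mats. Origin: centre of its underside.
- sprayer: Bystander: white bottle, 70 mm across, 170 mm high, on the right. Origin: centre of its underside.
- pots: Bystander: stack of nested terracotta pots, 96 mm across, 120 mm high, on the right. Origin: centre of its underside.
- trowel: Bystander: small trowel 200 mm long lying between robot and gutter.
- meter: Bystander: grey handheld meter 60 x 130 x 22 mm lying at the back right.

How it is judged:
By the outcome, as a careful person would: the job done as asked, in the order asked, and still so for the second after the job is handed in, with the robot touching nothing.
Of mat1, mat2, mat3, mat4 only 2 to 4 are there at a start; the rules pass over those that are not, and their reading is None.
At some moment in a run one of mat1, mat2, mat3, mat4, dibber may be knocked a few centimetres aside while the robot is not near it.
Once in a run the grip may slacken for a moment while it holds something.
It also fails if it takes over 210 s, if anything falls off the work surface, if the arm or the gripper's body presses on something with over 40 N, if the wrist force passes 120 N, or if a joint passes its speed limit or range.

### The arm

A 6-joint arm with a two-finger parallel gripper is mounted at the origin on the work surface. World frame = base frame: x ahead of the robot, y to its left, z up, the work surface at z = 0. Lengths are in m, angles in degrees, forces in N, time in s.
With the tool pointing down it reaches from about 0.4 to 0.825 m from the base axis. Payload 7 kg.
Tool frame: the origin (TCP) lies between the finger pads; the fingertips stand 22 mm ahead of it and the grasp point (between the pads) lies 3 mm ahead of it; z points along the fingers, y is the line along which they close (so a half turn about z gives the same grasp; the last joint's range is limited). The gripper opens to 88 mm and grips with 3 to 60 N. Pads are 19 mm wide; open, the fingers measure 130 mm over their backs; the gripper's body (78 mm by 193 mm) begins 47 mm behind the grasp point.
Start: joints at [90.476, 20.546, 0.682, 0, -70.136, -16.507], TCP at [0.186, 0.649, 0.249] pointing down, gripper open.
Joint ranges: [-176.03, 176.03], [-82.01, 121.73], [-58.28, 71.71], [-173.87, 95.51], [-174.79, -0.11], [-173.66, 173.66]. Speed limits (degrees/s): [136.94, 136.94, 172.46, 180, 180, 180].

### API

Orientations are given as [roll, pitch, yaw] about the fixed x, y, z axes, in that order (R = Rz(yaw) Ry(pitch) Rx(roll)).
In Python, from plant import r, vision gives the robot as it stands.
- The arm moves only by the shell command python3 -m pendant 'ROWS' [FORCE]. ROWS is JSON, a list that holds one entry, the list of rows, each a list of 7 numbers: the shift along the tool's x, y, z scaled (see below), then the turn, a rotation vector about the tool's x, y, z scaled (see below), then the opening, from -1 (shut) to 1 (fully open). In form: [[[x, y, z, wx, wy, wz, fingers], ...]]. A call has exactly 8 rows; each row shifts and turns the commanded pose from where the row before left it, along the tool's axes as they then stand; what a row does not reach is not made up. The controller multiplies each number of a shift by 20 mm and each number of a turn by 4 degrees. A row lasts 1/10 s, in which the tool goes at most 50 mm and 8.59 degrees, less where a joint would pass 70% of its speed; a pose out of reach is approached as far as the arm can. A call with a number of a shift or a turn outside -1 to 1 is refused whole. A call with a gripper value outside its range is refused whole. The fingers move at their own pace and stop on an object; FORCE is the grip in N (left out, the last holds). Time passes only in rows, so rows that do not move let the fingers close, or fill a call up. It gives the time, the measured TCP pose, the force, the opening and the grip force at its end, in the units of the state.
- r.get_state(): the state, without advancing time (a new reading comes with each control period).
- vision.capture(name): name is "scene" or "top" or "wrist"; returns a dict with "frame" (420x560x3 uint8, blue, green, red), "depth" (420x560 float32, m along the optical axis (not along the pixel's ray), 0 where there is no reading), "camera_matrix" (3x3 intrinsics, pixels), "k1" (the pictures are not rectified: a ray, as slopes to the right and down, at radius r is drawn at 1 + k1 r^2 times it, then the intrinsics apply), "extrinsics" (4x4, takes a point from world to camera coordinates); the wrist camera has in their place "hand_eye" (4x4, takes a point from camera to tool coordinates, whose origin is the TCP and whose axes are the flange's). Camera axes: x right, y up, looking along -z (the intrinsics and any distortion apply to the point x, -y, -z); pixel columns grow to the right and rows downward; lengths in m; the calibration is good to about 2 mm. A picture is of the moment at which its call begins: read the wrist's pose just before it.
- r.close_job(): hands the job in; it is judged then, once.
The state is a dict: "time_s": time; "joints": joint angles; "qd": joint speeds; "joint_torque": joint torques, N m; "tcp_pos": TCP position; "eef_rot": TCP orientation; "contact_force": force on the tool from outside, world axes, zero at the start; "moment": the same for the moment, N m; "gripper_width": finger opening in m; "gripper_force": force on a finger pad.
Only numpy, scipy, OpenCV 4.12 (cv2) and the standard library are available. Lean on these libraries where they do the work, as an engineer would, in place of code of your own. Each camera call takes 0.05 s, during which the arm holds its last target. There are 200 camera calls.

## Working session

There is one attempt and no reset: what is moved stays moved. The work goes in short steps, Python scripts to look and compute and a shell command to move; the robot and the scene stay as the last step left them, time stands still between calls to the robot, and variables do not carry over. Pictures are saved under pics/ and viewed, at most 14 in all, crops included, and the job is handed in when it is done.

```bash
ls; mkdir -p pics
cat > h.py <<'E'
import numpy as np,cv2,json
from scipy.spatial.transform import Rotation as R
from plant import r,vision
def cap(n):
    s=r.get_state(); c=vision.capture(n)
    if 'extrinsics' in c: T=np.linalg.inv(np.array(c['extrinsics']))
    else:
        W=np.eye(4);W[:3,:3]=R.from_euler('xyz',s['eef_rot'],degrees=True).as_matrix();W[:3,3]=s['tcp_pos'];T=W@np.array(c['hand_eye'])
    return dict(f=np.array(c['frame']),d=np.array(c['depth']),K=np.array(c['camera_matrix']),k=float(c['k1']),T=T)
def save(c,n):
    np.savez('pics/'+n+'.npz',**c);cv2.imwrite('pics/'+n+'.png',c['f'])
def ray(c,u,v):
    p=cv2.undistortPoints(np.array([[[u,v]]],float),c['K'],np.array([float(c['k']),0,0,0]))[0,0]
    return c['T'][:3,3],c['T'][:3,:3]@np.array([p[0],-p[1],-1])
def pz(c,u,v,z):
    o,d=ray(c,u,v);return o+d*(z-o[2])/d[2]
def pd(c,u,v):
    o,d=ray(c,u,v);return o+d*float(c['d'][int(round(v)),int(round(u))])
def tri(a,ua,b,ub):
    (o1,d1),(o2,d2)=ray(a,*ua),ray(b,*ub)
    t=np.linalg.lstsq(np.c_[d1,-d2],o2-o1,rcond=None)[0]
    p,q=o1+d1*t[0],o2+d2*t[1];return (p+q)/2,np.linalg.norm(p-q)
def load(n): return dict(np.load('pics/'+n+'.npz'))
def proj(c,P):
    q=np.linalg.inv(c['T'])@np.r_[P,1];x,y=q[0]/-q[2],-q[1]/-q[2];s=1+c['k']*(x*x+y*y)
    return c['K'][0,0]*x*s+c['K'][0,2],c['K'][1,1]*y*s+c['K'][1,2]
def rows(P,eul):
    "shift (in row units) and turn (units) from current pose to target"
    s=r.get_state();A=R.from_euler('xyz',s['eef_rot'],degrees=True);B=R.from_euler('xyz',eul,degrees=True)
    print('shift',(A.inv().apply(np.array(P)-s['tcp_pos'])/.02).round(2),'turn',((A.inv()*B).as_rotvec(degrees=True)/4).round(2))
E
python3 - <<'E'
from h import *
for n in['scene','top','wrist']:
    c=cap(n);save(c,n+'0');print(n,c['T'].round(3).tolist(),c['k'],c['K'][0,0])
print(r.get_state())
E
```

```text
pics
scene [[0.393, -0.721, 0.571, 1.242], [0.92, 0.307, -0.244, -0.486], [0.001, 0.621, 0.784, 1.055], [0.0, 0.0, 0.0, 1.0]] 0.011528921613871061 516.7192592433654
top [[0.019, 0.984, -0.174, 0.274], [-1.0, 0.02, -0.002, -0.153], [0.002, 0.174, 0.985, 1.452], [0.0, 0.0, 0.0, 1.0]] -0.16012180985999339 538.3244297474604
wrist [[-0.275, 0.924, 0.267, 0.259], [-0.961, -0.265, -0.075, 0.628], [0.001, -0.277, 0.961, 0.384], [0.0, 0.0, 0.0, 1.0]] -0.03774653464132761 326.52218204882985
{'time_s': 0.15, 'joints': array([ 9.04773662e+01,  2.05820010e+01,  6.46078474e-01, -1.35146063e-02,
       -7.01362432e+01, -1.65059531e+01]), 'qd': array([ 0.04642123, -0.03599218,  0.15718356,  0.09372633, -0.04413404,
       -0.04690525]), 'joint_torque': array([-9.31417380e-04, -5.83280718e+01,  2.93289471e+01,  7.00127542e+00,
        8.75408063e-03, -1.08624090e-04]), 'tcp_pos': array([0.18632515, 0.64842059, 0.24784341]), 'eef_rot': array([ 1.79927198e+02, -8.32231284e-03, -1.60331817e+01]), 'contact_force': array([-0.4736727 ,  0.28465005, -0.32269699]), 'moment': array([-0.02886487,  0.02862303,  0.00660479]), 'gripper_force': 0.0, 'gripper_width': 0.08765569105372889}
```

View pics/top0.png

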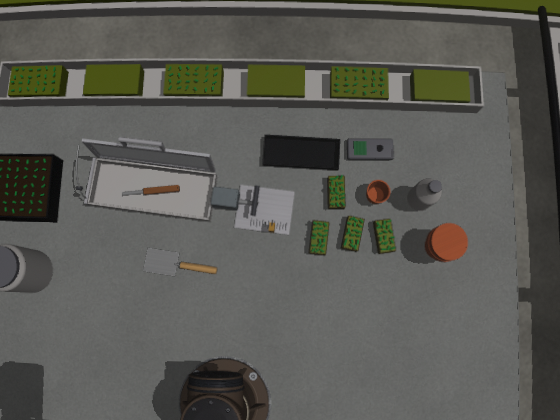

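View pics/scene0.png

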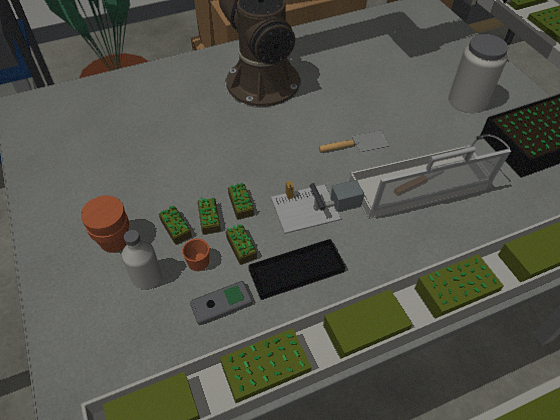

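The top view shows the gutter at (150,190) with the dibber at (150,190) in it, the cover upright, the gauge bar at (255,200) and the brass index at (271,226). It also shows the tray at (301,152) and four mats at (336,192), (319,237), (354,233) and (385,236). The pot stands at (377,192). I'll enlarge both views.

Run:
```python
from h import *
a=load('top0');s=load('scene0')
A=cv2.resize(a['f'][130:270,60:310],None,fx=3.2,fy=3.2,interpolation=cv2.INTER_CUBIC)
cv2.imwrite('pics/c1.png',A)
B=cv2.resize(s['f'][140:290,150:350],None,fx=4,fy=4,interpolation=cv2.INTER_CUBIC)
cv2.imwrite('pics/c2.png',B)
for n,u,v in [('mat',336,192),('mat',319,237),('mat',354,233),('mat',385,236),('floor',110,195),('gbar',255,195),('idx',271,226),('tray',301,152),('bench',350,300),('pot',377,192),('rimL',150,216)]: print(n,pd(a,u,v).round(3))
```

```text
mat [ 0.562 -0.285  0.038]
mat [ 0.441 -0.241  0.029]
mat [ 0.454 -0.335  0.03 ]
mat [ 0.446 -0.417  0.037]
floor [0.549 0.34  0.003]
gbar [ 0.546 -0.07   0.057]
idx [ 0.465 -0.114  0.051]
tray [ 0.679 -0.191  0.01 ]
bench [ 0.276 -0.328  0.   ]
pot [ 0.573 -0.403 -0.001]
rimL [ 0.494  0.224 -0.008]
```

View pics/c1.png

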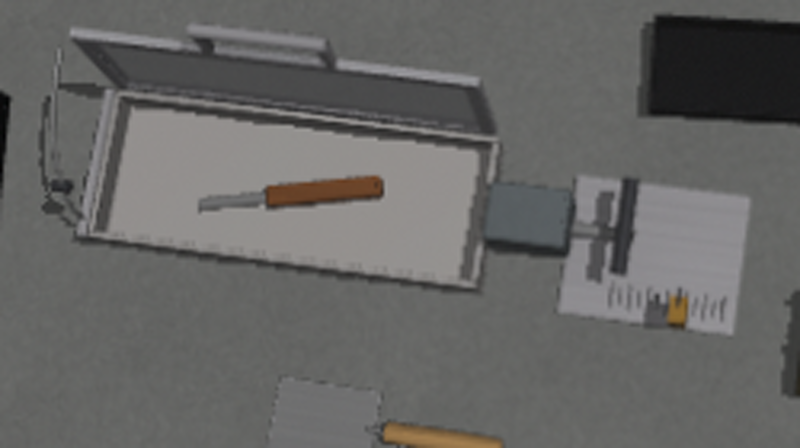

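View pics/c2.png

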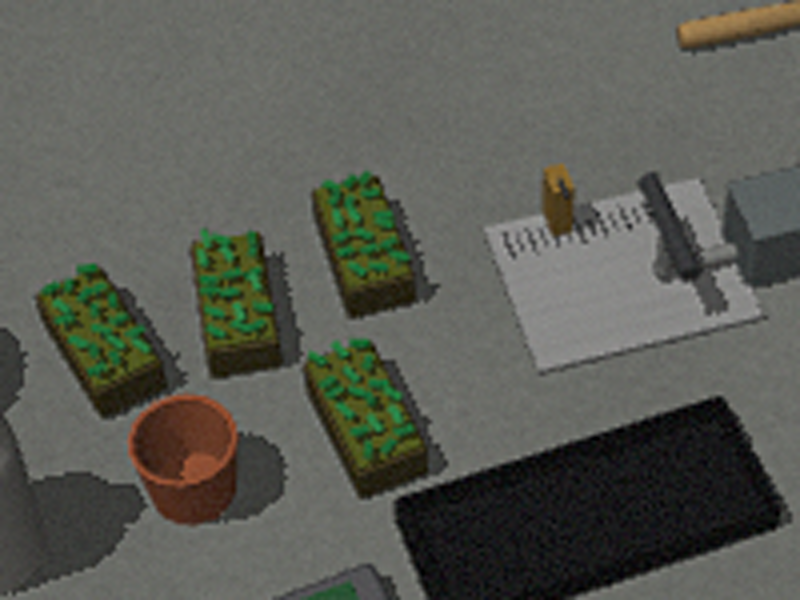

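Run:
```python
from h import *
a=load('top0');s=load('scene0')
f=lambda x,y:(60+x/3.2,130+y/3.2); g=lambda x,y:(150+x/4,140+y/4)
for n,p in dict(nl=(78,236),nr=(478,290),fr=(497,138),fl=(107,92)).items(): print(n,pz(a,*f(*p),.04).round(4))
for n,p in dict(bfar=(629,180),bnear=(619,273)).items(): print(n,pz(a,*f(*p),.06).round(4))
print('idx',pz(a,*f(680,297),.05).round(4))
print('dib tail',pz(a,*f(382,186),.02).round(4),'neck',pz(a,*f(266,196),.02).round(4),'tip',pz(a,*f(200,206),.01).round(4))
print('cover bar',[pd(a,*f(*p)).round(3) for p in[(215,40),(265,44),(320,48)]],'hinge?')
print('tray',[pz(a,*f(*p),.025).round(3) for p in[(655,17),(645,115)]],pz(a,301,152,.004),pz(a,340,139,.025),pz(a,339,169,.025))
# mats: green/brown mask from top
hsv=cv2.cvtColor(a['f'],cv2.COLOR_BGR2HSV)
m=((hsv[...,0]>20)&(hsv[...,0]<90)&(hsv[...,1]>100)).astype(np.uint8);m[:130]=0;m[:,:300]=0;m=cv2.morphologyEx(m,cv2.MORPH_CLOSE,np.ones((3,3)))
for c in cv2.findContours(m,0,2)[0]:
    if cv2.contourArea(c)<150: continue
    P=np.array([pz(a,*q[0],.03)[:2] for q in c],np.float32)
    (x,y),(w,h),t=cv2.minAreaRect(P*1000);print('mat',round(x),round(y),round(w),round(h),round(t,1),cv2.boundingRect(c))
```

```text
nl [0.5165 0.3979 0.04  ]
nr [0.4777 0.0509 0.04  ]
fr [0.6076 0.0406 0.04  ]
fl [0.6433 0.3832 0.04  ]
bfar [ 0.5692 -0.0732  0.06  ]
bnear [ 0.4913 -0.0672  0.06  ]
idx [ 0.4739 -0.1174  0.05  ]
dib tail [0.5686 0.1404 0.02  ] neck [0.558  0.2409 0.02  ] tip [0.5502 0.3016 0.01  ]
cover bar [array([0.642, 0.239, 0.204]), array([ 0.7  ,  0.257, -0.001]), array([0.637, 0.157, 0.204])] hinge?
tray [array([ 0.721, -0.089,  0.025]), array([ 0.634, -0.083,  0.025])] [ 0.68105088 -0.19076362  0.004     ] [ 0.71480148 -0.29755614  0.025     ] [ 0.62932291 -0.2947182   0.025     ]
mat 441 -241 43 88 84.1 (310, 221, 19, 34)
mat 448 -417 87 44 9.1 (375, 219, 20, 34)
mat 453 -331 44 88 78.6 (342, 216, 22, 35)
mat 567 -286 88 44 1.1 (328, 175, 17, 33)
```

```bash
cat >> h.py <<'E'
def go(P,yaw,pitch=0,roll=180):
    "turn first (units), then shift (units) in the turned tool frame"
    s=r.get_state();A=R.from_euler('xyz',s['eef_rot'],degrees=True);B=R.from_euler('xyz',[roll,pitch,yaw],degrees=True)
    print('turn',((A.inv()*B).as_rotvec(degrees=True)/4).round(2),'shift',(B.inv().apply(np.array(P)-s['tcp_pos'])/.02).round(2))
GC=np.array([.5613,.2181]);GY=-6.0
def G(x,y,z=0):
    t=np.radians(GY);return np.array([GC[0]+x*np.cos(t)-y*np.sin(t),GC[1]+x*np.sin(t)+y*np.cos(t),z])
def Ginv(P):
    t=np.radians(GY);d=np.array(P)[:2]-GC;return np.array([d[0]*np.cos(t)+d[1]*np.sin(t),-d[0]*np.sin(t)+d[1]*np.cos(t)])
E
python3 -c "
from h import *
go([.5,-.09,.248],-6)"
```

```text
turn [ 0.02 -0.   -2.51] shift [ 1.946e+01  3.508e+01 -1.000e-02]
```

```bash
python3 -m pendant '[[[0.4,0.9,0,0,0,-0.8,1],[0.4,0.9,0,0,0,-0.8,1],[0.5,0.88,0,0,0,-0.9,1],[0.5,0.88,0,0,0,0,1],[0.5,0.88,0,0,0,0,1],[0.5,0.88,0,0,0,0,1],[0.5,0.88,0,0,0,0,1],[0.5,0.88,0,0,0,0,1]]]'
for i in 1 2 3 4; do python3 -m pendant '[[[0.49,0.88,0,0,0,0,1],[0.49,0.88,0,0,0,0,1],[0.49,0.88,0,0,0,0,1],[0.49,0.88,0,0,0,0,1],[0.49,0.88,0,0,0,0,1],[0.49,0.88,0,0,0,0,1],[0.49,0.88,0,0,0,0,1],[0.49,0.88,0,0,0,0,1]]]'; done
python3 - <<'E'
from h import *
c=cap('wrist');save(c,'w1');cv2.imwrite('pics/w1b.png',cv2.resize(c['f'],(800,600),interpolation=cv2.INTER_CUBIC))
E
```

```text
time_s: 0.95
tcp_pos: [0.2407, 0.4969, 0.2484]
eef_rot: [180.0, 0.0, -6.0]
contact_force: [0.0, -0.0, 0.4]
gripper_width: 0.0876
gripper_force: 0.0
time_s: 1.75
tcp_pos: [0.3041, 0.3483, 0.2486]
eef_rot: [-180.0, -0.0, -6.0]
contact_force: [-0.9, 0.1, -1.0]
gripper_width: 0.0877
gripper_force: 0.0
time_s: 2.55
tcp_pos: [0.367, 0.2, 0.2486]
eef_rot: [-180.0, -0.0, -6.0]
contact_force: [-0.2, -0.5, 0.2]
gripper_width: 0.0879
gripper_force: 0.0
time_s: 3.35
tcp_pos: [0.4299, 0.0517, 0.2486]
eef_rot: [-180.0, -0.0, -6.0]
contact_force: [-0.1, 0.4, 0.1]
gripper_width: 0.0875
gripper_force: 0.0
time_s: 4.15
tcp_pos: [0.4928, -0.0966, 0.2486]
eef_rot: [180.0, 0.0, -6.0]
contact_force: [0.9, 0.6, 0.5]
gripper_width: 0.0876
gripper_force: 0.0
```

View pics/w1b.png

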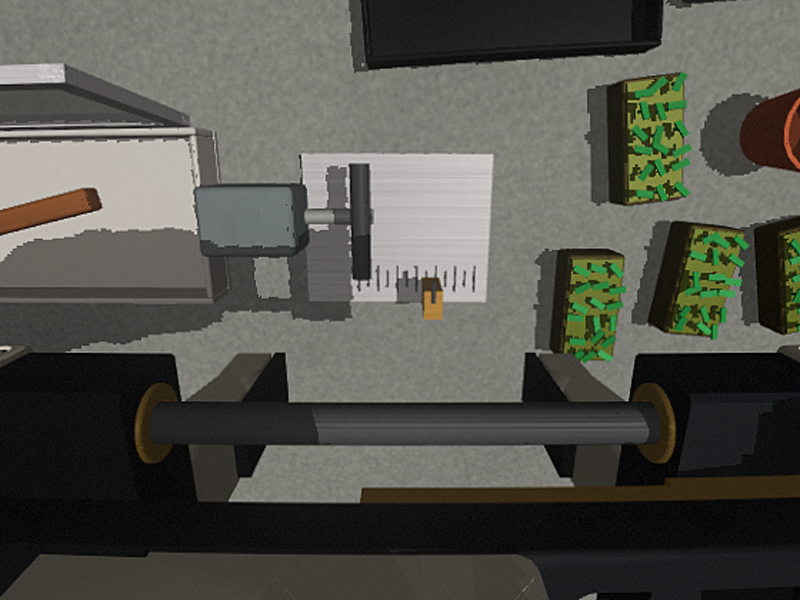

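The wrist view shows the bar from (360,165) to (362,280), the index top centred near (433,305) with its line at u=433, and the mats on the right. I'll take a second wrist view from a shifted pose to triangulate.

```bash
python3 -m pendant '[[[-0.5,0.6,0.3,0,0,0,1],[-0.5,0.6,0.3,0,0,0,1],[-0.5,0.6,0.3,0,0,0,1],[-0.5,0.6,0.3,0,0,0,1],[-0.5,0.6,0.3,0,0,0,0.5],[0,0,0,0,0,0,0],[0,0,0,0,0,0,-0.3],[0,0,0,0,0,0,-0.3]]]'
python3 - <<'E'
from h import *
c=cap('wrist');save(c,'w2');cv2.imwrite('pics/w2b.png',cv2.resize(c['f'],(800,600),interpolation=cv2.INTER_CUBIC))
E
```

```text
time_s: 5.0
tcp_pos: [0.4374, -0.1493, 0.2189]
eef_rot: [180.0, -0.0, -6.0]
contact_force: [-0.1, 0.9, 1.0]
gripper_width: 0.061
gripper_force: 0.0
```

View pics/w2b.png

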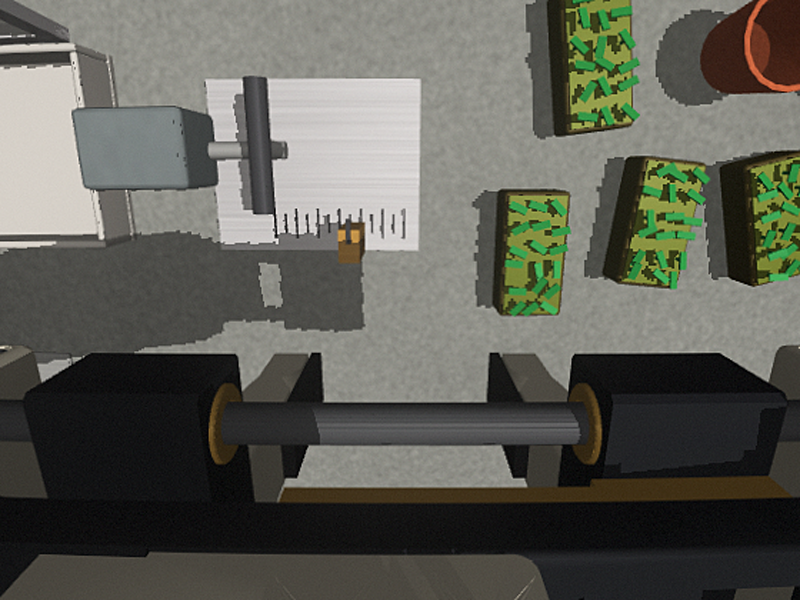

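Run:
```python
from h import *
a,b=load('w1')['f'],load('w2')['f']
f=lambda i,x,y,s:cv2.resize(i[y:y+s*3//4*2,x:x+s],(400,600),interpolation=cv2.INTER_CUBIC)
cv2.imwrite('pics/m.png',np.hstack([f(a,240,105,80),f(b,165,50,80)])) # each 80x120 px at 5x
```

```text
(no output)
```

View pics/m.png

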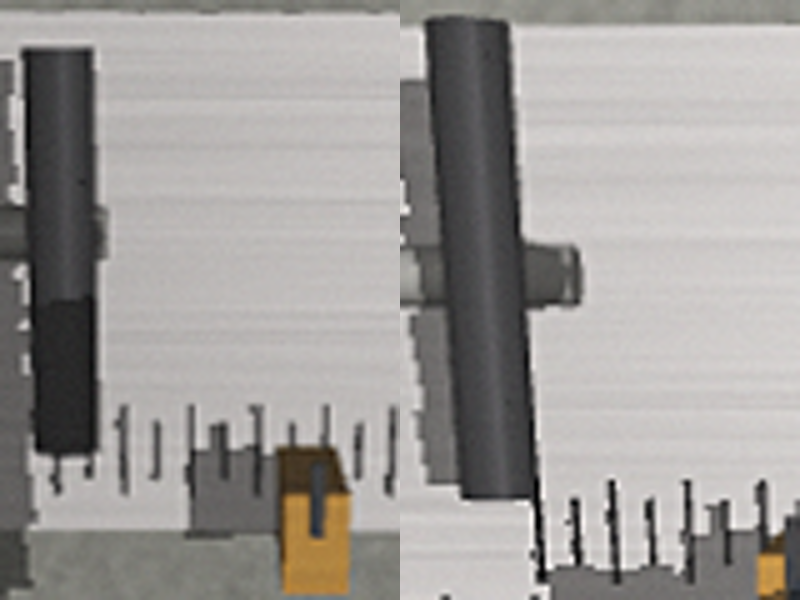

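Run:
```python
from h import *
a,b,t=load('w1'),load('w2'),load('top0')
f=lambda x,y:(240+(x-2)/5,105+(y-2)/5); g=lambda x,y:(165+(x-2)/5,50+(y-2)/5)
f1=tri(a,f(58.5,48),b,g(68,18)); n1=tri(a,f(65.5,453),b,g(97,497))
print(f1,n1)
for n,P in (('far',pz(a,*f(58.5,48),.055)),('near',pz(a,*f(65.5,453),.055)),('farb',pz(b,*g(68,18),.055)),('nearb',pz(b,*g(97,497),.055)),('idx',pz(a,*f(317.5,543),.05)),('idxfarline',pz(a,*f(317,491),.05)),('idxnear',pz(a,*f(319,595),.05))): print(n,P.round(4),Ginv(P).round(4))
print('idx by depth',pd(a,*f(317.5,560)),proj(b,pz(a,*f(317.5,543),.05)))
S=[('corner nr w2',pz(b,76/1.4286,42/1.4286,.04)),('nr near',pz(b,104/1.4286,240/1.4286,.04))]
for n,P in S: print(n,P.round(4),Ginv(P).round(4))
```

```text
(array([ 0.57335636, -0.07378312,  0.05721062]), np.float64(0.0006255370916129066)) (array([ 0.49384029, -0.06491826,  0.05915207]), np.float64(0.00045930078343257646))
far [ 0.5732 -0.0734  0.055 ] [ 0.0423 -0.2886]
near [ 0.4927 -0.0643  0.055 ] [-0.0387 -0.288 ]
farb [ 0.574  -0.0734  0.055 ] [ 0.0431 -0.2886]
nearb [ 0.4938 -0.0638  0.055 ] [-0.0377 -0.2874]
idx [ 0.4663 -0.1148  0.05  ] [-0.0597 -0.341 ]
idxfarline [ 0.4778 -0.1157  0.05  ] [-0.0482 -0.3407]
idxnear [ 0.4546 -0.1141  0.05  ] [-0.0714 -0.3415]
idx by depth [ 0.46207088 -0.1144641   0.0486039 ] (np.float64(243.96955879475496), np.float64(171.91564386584218))
corner nr w2 [0.6105 0.0392 0.04  ] [ 0.0676 -0.1728]
nr near [0.4868 0.0543 0.04  ] [-0.0569 -0.1707]
```

```bash
sed -i 's/^GC=.*/GC=np.array([.5633,.2178]);GY=-6.4/' h.py; python3 -c "
from h import *
go([.5333,-.0688,.058],-6.4)
print(Ginv([.5333,-.0688]),Ginv([.4663,-.1148]))"
```

```text
turn [-0.   -0.01  0.1 ] shift [ 4.31 -4.53  8.04]
[ 0.00213396 -0.28815795] [-0.05932092 -0.3413397 ]
```

```bash
python3 -m pendant '[[[0.72,-0.75,0,0,0,0.1,-0.3],[0.72,-0.76,0,0,0,0,-0.3],[0.72,-0.75,0,0,0,0,-0.3],[0.72,-0.76,0,0,0,0,-0.3],[0.72,-0.75,0,0,0,0,-0.3],[0.71,-0.76,0,0,0,0,-0.3],[0,0,0.2,0,0,0,-0.3],[0,0,0.4,0,0,0,-0.3]]]'
python3 -m pendant '[[[0,0,0.8,0,0,0,-0.3],[0,0,0.8,0,0,0,-0.3],[0,0,0.8,0,0,0,-0.3],[0,0,0.8,0,0,0,-0.3],[0,0,0.8,0,0,0,-0.3],[0,0,0.8,0,0,0,-0.3],[0,0,0.4,0,0,0,-0.3],[0,0,0.3,0,0,0,-0.3]]]'
python3 - <<'E'
from h import *
go([.5333,-.0688,.058],-6.4)
E
```

```text
time_s: 5.85
tcp_pos: [0.5334, -0.0682, 0.2062]
eef_rot: [-180.0, -0.0, -6.4]
contact_force: [0.3, -0.0, -0.3]
gripper_width: 0.0307
gripper_force: 0.0
time_s: 6.65
tcp_pos: [0.5322, -0.0692, 0.0958]
eef_rot: [180.0, 0.1, -6.5]
contact_force: [-0.5, 0.8, 0.5]
gripper_width: 0.031
gripper_force: 0.0
turn [ 0.01  0.02 -0.01] shift [ 0.05 -0.03  1.89]
```

```bash
python3 -m pendant '[[[0,0,0.6,0,0,0,-0.3],[0,0,0.6,0,0,0,-0.3],[0,0,0.4,0,0,0,-0.3],[0,0,0.2,0,0,0,-0.3],[0,0,0,0,0,0,-1],[0,0,0,0,0,0,-1],[0,0,0,0,0,0,-1],[0,0,0,0,0,0,-1]]]' 40
python3 -m pendant '[[[0,0,0,0,0,0,-1],[0,0,0,0,0,0,-1],[0,0,0,0,0,0,-1],[0,0,0,0,0,0,-1],[0,0,0,0,0,0,-1],[0,0,0,0,0,0,-1],[0,0,0,0,0,0,-1],[0,0,0,0,0,0,-1]]]' 40
python3 -c "
from h import *
s=r.get_state()
print(Ginv(s['tcp_pos']),s['contact_force'],s['tcp_pos'])"
```

```text
time_s: 7.45
tcp_pos: [0.533, -0.0693, 0.061]
eef_rot: [180.0, -0.0, -6.4]
contact_force: [1.1, -4.8, -1.8]
gripper_width: 0.0128
gripper_force: 40.0
time_s: 8.25
tcp_pos: [0.533, -0.0693, 0.061]
eef_rot: [180.0, -0.0, -6.4]
contact_force: [1.7, -5.6, 0.0]
gripper_width: 0.0128
gripper_force: 40.0
[ 0.00185036 -0.28864704] [ 1.70020025 -5.63602132  0.03904283] [ 0.53296365 -0.06925443  0.06095892]
```

```bash
python3 -m pendant '[[[0,0.3,0,0,0,0,-1],[0,0.4,0,0,0,0,-1],[0,0.5,0,0,0,0,-1],[0,0.5,0,0,0,0,-1],[0,0.5,0,0,0,0,-1],[0,0.3,0,0,0,0,-1],[0,0.15,0,0,0,0,-1],[0,0,0,0,0,0,-1]]]' 40
python3 -c "
from h import *
s=r.get_state()
print(Ginv(s['tcp_pos']),s['contact_force'],s['tcp_pos'])
c=cap('wrist');save(c,'w3');t=cap('scene');save(t,'s3')
a=cv2.resize(c['f'][200:420,160:400],(480,440),interpolation=cv2.INTER_CUBIC);b=cv2.resize(t['f'][170:236,270:318],(320,440),interpolation=cv2.INTER_CUBIC)
cv2.imwrite('pics/p3.png',np.hstack([a,b]))"
```

```text
time_s: 9.05
tcp_pos: [0.5273, -0.1205, 0.0609]
eef_rot: [-179.9, -0.1, -6.5]
contact_force: [-0.7, 11.0, 2.8]
gripper_width: 0.0128
gripper_force: 40.0
[ 0.0019727  -0.34024021] [-0.71630287 10.9519112   2.8350775 ] [ 0.5273342  -0.1205397   0.06092242]
```

View pics/p3.png

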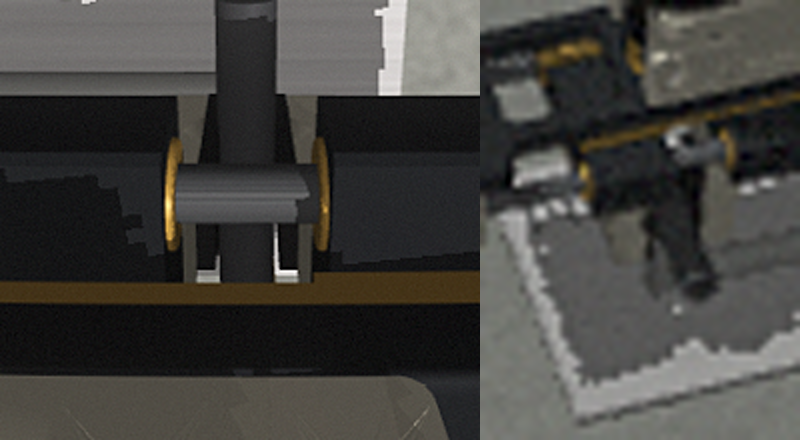

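```bash
python3 -m pendant '[[[0,0.06,0,0,0,0,-1],[0,0,0,0,0,0,-1],[0,0,0,0,0,0,-1],[0,0,0,0,0,0,-1],[0,0,0,0,0,0,-1],[0,0,0,0,0,0,-1],[0,0,0,0,0,0,-1],[0,0,0,0,0,0,-1]]]' 40
python3 -c "
from h import *
s=r.get_state();print(Ginv(s['tcp_pos']),s['contact_force'])"
for i in 1 2 3; do python3 -m pendant '[[[0,0,0,0,0,0,-1],[0,0,0,0,0,0,-1],[0,0,0,0,0,0,-1],[0,0,0,0,0,0,-1],[0,0,0,0,0,0,-1],[0,0,0,0,0,0,-1],[0,0,0,0,0,0,-1],[0,0,0,0,0,0,-1]]]' 40; done
python3 -c "
from h import *
s=r.get_state();print(Ginv(s['tcp_pos']),s['contact_force'],s['gripper_width'])"
```

```text
time_s: 9.95
tcp_pos: [0.5273, -0.1212, 0.0609]
eef_rot: [-179.9, -0.1, -6.4]
contact_force: [-1.2, 11.1, 1.9]
gripper_width: 0.0125
gripper_force: 40.0
[ 0.00204199 -0.34094518] [-1.19926334 11.11835462  1.93430346]
time_s: 10.75
tcp_pos: [0.5273, -0.1213, 0.0609]
eef_rot: [-179.9, -0.1, -6.4]
contact_force: [-0.0, 11.7, 2.5]
gripper_width: 0.0127
gripper_force: 40.0
time_s: 11.55
tcp_pos: [0.5274, -0.1213, 0.0609]
eef_rot: [-179.9, -0.1, -6.4]
contact_force: [1.2, 11.6, 2.4]
gripper_width: 0.0126
gripper_force: 40.0
time_s: 12.35
tcp_pos: [0.5273, -0.1212, 0.0609]
eef_rot: [-179.9, -0.1, -6.4]
contact_force: [-0.7, 10.6, 3.4]
gripper_width: 0.0128
gripper_force: 40.0
[ 0.00205473 -0.34093917] [-0.66739084 10.56301563  3.38028214] 0.012838318009870422
```

```bash
python3 -m pendant '[[[0,-0.2,0,0,0,0,-1],[0,-0.4,0,0,0,0,-1],[0,-0.5,0,0,0,0,-1],[0,-0.5,0,0,0,0,-1],[0,-0.5,0,0,0,0,-1],[0,-0.3,0,0,0,0,-1],[0,-0.18,0,0,0,0,-1],[0,0,0,0,0,0,-0.3]]]' 40
python3 -m pendant '[[[0,0,0,0,0,0,-0.3],[0,0,0,0,0,0,-0.3],[0,0,0,0,0,0,-0.3],[0,0,-0.4,0,0,0,-0.3],[0,0,-0.8,0,0,0,-0.3],[0,0,-1,0,0,0,-0.3],[0,0,-1,0,0,0,-0.3],[0,0,-1,0,0,0,-0.3]]]'
python3 -m pendant '[[[0,0,-1,0,0,0,-0.2],[0,0,-1,0,0,0,0],[0,0,-1,0,0,0,0],[0,0,-1,0,0,0,0],[0,0,-0.8,0,0,0,0],[0,0,-0.4,0,0,0,0],[0,0,0,0,0,0,0],[0,0,0,0,0,0,0]]]'
python3 - <<'E'
from h import *
c=cap('wrist');save(c,'w4');t=cap('top');save(t,'t4')
a=load('top0');d=cv2.absdiff(a['f'],t['f']).max(2);d[:,:]=(d>40)*255
print([cv2.boundingRect(x) for x in cv2.findContours(d,0,2)[0] if cv2.contourArea(x)>8])
cv2.imwrite('pics/w4b.png',cv2.resize(c['f'][:280],(800,400),interpolation=cv2.INTER_CUBIC))
E
```

```text
time_s: 13.15
tcp_pos: [0.5329, -0.0711, 0.0608]
eef_rot: [-180.0, -0.0, -6.4]
contact_force: [0.9, 2.3, 2.2]
gripper_width: 0.017
gripper_force: 1.3
time_s: 13.95
tcp_pos: [0.5323, -0.0717, 0.1459]
eef_rot: [180.0, -0.0, -6.4]
contact_force: [0.0, 0.2, -0.4]
gripper_width: 0.0305
gripper_force: 0.0
time_s: 14.75
tcp_pos: [0.532, -0.0715, 0.248]
eef_rot: [-180.0, 0.0, -6.4]
contact_force: [-0.2, -1.2, -0.4]
gripper_width: 0.044
gripper_force: 0.0
[(244, 397, 5, 22), (204, 363, 16, 10), (0, 361, 45, 59), (173, 360, 30, 19), (368, 210, 28, 44), (60, 207, 113, 213), (76, 106, 219, 110)]
```

View pics/w4b.png

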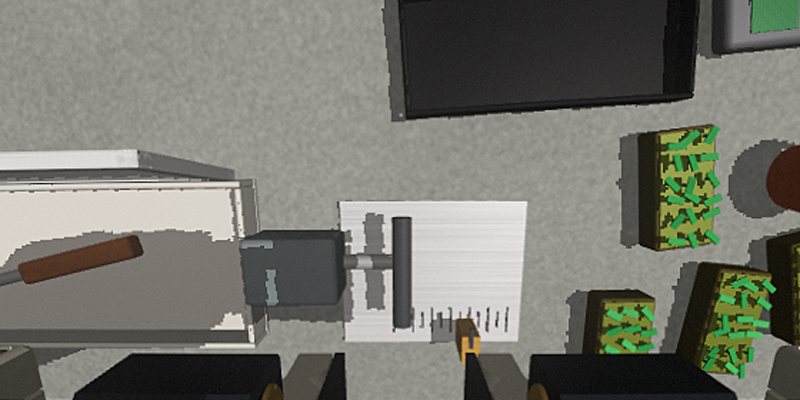

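Run:
```python
from h import *
for P in [(.642,.239),(.637,.157),(.5686,.1404),(.558,.2409),(.5502,.3016)]: print(Ginv(P).round(4))
print(r.get_state()['joints'].round(1))
print('bar mid tri',tri(load('top0'),(60+265/3.2,130+44/3.2-3),load('scene0'),(451,160)))
P=G(.03,0,.248);print(P);go(P,-6.4)
P=G(.0,0,.248);go(P,-96.4)
w,t=load('w4'),load('top0');print(tri(w,(137/1.4286,247/1.4286),t,(60+382/3.2,130+186/3.2)))
```

```text
[0.0758 0.0298]
[ 0.08   -0.0522]
[ 0.0139 -0.0763]
[-0.0078  0.0224]
[-0.0224  0.0818]
[ 13.3   7.6 -16.8  -0.  -65.7  70.3]
bar mid tri (array([0.65107305, 0.20389921, 0.19063117]), np.float64(2.3820541989594253e-05))
[0.59311304 0.21445593 0.248     ]
turn [ 0.    0.02 -0.01] shift [  1.45 -14.55  -0.02]
turn [2.000e-02 1.000e-02 2.249e+01] shift [-14.55   0.05  -0.02]
(array([0.56957005, 0.14133972, 0.01631851]), np.float64(0.000618283190371903))
```

```bash
python3 -m pendant '[[[0.1,-0.9,0,0,0,0,-1],[0.1,-0.9,0,0,0,0,-1],[0.1,-0.9,0,0,0,0,-1],[0.1,-0.9,0,0,0,0,-1],[0.1,-0.9,0,0,0,0,-1],[0.1,-0.9,0,0,0,0,-1],[0.1,-0.9,0,0,0,0,-1],[0.1,-0.9,0,0,0,0,-1]]]' 20
python3 -m pendant '[[[0.1,-0.9,0,0,0,0,-1],[0.1,-0.9,0,0,0,0,-1],[0.1,-0.9,0,0,0,0,-1],[0.1,-0.9,0,0,0,0,-1],[0.1,-0.9,0,0,0,0,-1],[0.1,-0.9,0,0,0,0,-1],[0,-0.9,0,0,0,0,-1],[0,-0.9,0,0,0,0,-1]]]'
python3 -m pendant '[[[0,0,0.4,0,0,0,-1],[0,0,0.5,0,0,0,-1],[0,0,0.6,0,0,0,-1],[0,0,0.5,0,0,0,-1],[0,0,0.3,0,0,0,-1],[0,0,0,0,0,0,-1],[0,0,0,0,0,0,-1],[0,0,0,0,0,0,-1]]]'
python3 -m pendant '[[[0.4,0,0,0,0,0,-1],[0.4,0,0,0,0,0,-1],[0.4,0,0,0,0,0,-1],[0.4,0,0,0,0,0,-1],[0.4,0,0,0,0,0,-1],[0.3,0,0,0,0,0,-1],[0.3,0,0,0,0,0,-1],[0,0,0,0,0,0,-1]]]'
python3 -c "
from h import *
s=r.get_state();print(Ginv(s['tcp_pos']),s['contact_force'])"
```

```text
time_s: 15.65
tcp_pos: [0.5647, 0.0713, 0.2485]
eef_rot: [180.0, 0.0, -6.4]
contact_force: [0.4, -0.5, 0.1]
gripper_width: 0.0003
gripper_force: 0.0
time_s: 16.45
tcp_pos: [0.5926, 0.2131, 0.2485]
eef_rot: [180.0, 0.0, -6.4]
contact_force: [1.5, 0.1, 0.1]
gripper_width: 0.0001
gripper_force: 0.0
time_s: 17.25
tcp_pos: [0.5928, 0.2116, 0.2032]
eef_rot: [-180.0, -0.0, -6.4]
contact_force: [0.9, 1.0, 0.6]
gripper_width: 0.0007
gripper_force: 0.0
time_s: 18.05
tcp_pos: [0.6445, 0.2055, 0.2017]
eef_rot: [180.0, 0.1, -6.5]
contact_force: [-2.3, -0.7, -0.9]
gripper_width: 0.0005
gripper_force: 0.8
[ 0.08202898 -0.00314413] [-2.33801883 -0.74393183 -0.86089898]
```

```bash
python3 -m pendant '[[[0.25,0,0.1,0,0,0,-1],[0.25,0,0.1,0,0,0,-1],[0.25,0,0,0,0,0,-1],[0.2,0,0,0,0,0,-1],[0.2,0,0,0,0,0,-1],[0.1,0,0,0,0,0,-1],[0.05,0,0,0,0,0,-1],[0,0,0,0,0,0,-1]]]'
python3 -c "
from h import *
s=r.get_state();print(Ginv(s['tcp_pos']),s['contact_force'])"
```

```text
time_s: 18.85
tcp_pos: [0.67, 0.2027, 0.1983]
eef_rot: [180.0, 0.0, -6.4]
contact_force: [-3.6, 0.3, -2.6]
gripper_width: 0.0004
gripper_force: 2.0
[ 0.10767843 -0.00307146] [-3.61417172  0.33841794 -2.60940929]
```

```bash
python3 -m pendant '[[[-0.5,0,0,0,0,0,-1],[-1,0,0,0,0,0,-1],[-1,0,-0.5,0,0,0,-1],[-1,0,-0.8,0,0,0,-1],[-0.8,0,-0.8,0,0,0,-0.6],[0,0,-0.6,0,0,1,-0.4],[0,0,-0.3,0,0,1,-0.3],[0,0,0,0,0,1,-0.3]]]'
python3 -m pendant '[[[0,0,0,0,0,1,-0.3],[0,0,0,0,0,1,-0.3],[0,0,0,0,0,1,-0.3],[0,0,0,0,0,1,-0.3],[0,0,0,0,0,1,-0.3],[0,0,0,0,0,1,-0.3],[0,0,0,0,0,1,-0.3],[0,0,0,0,0,1,-0.3]]]'
python3 -m pendant '[[[0,0,0,0,0,1,-0.3],[0,0,0,0,0,1,-0.3],[0,0,0,0,0,1,-0.3],[0,0,0,0,0,1,-0.3],[0,0,0,0,0,1,-0.3],[0,0,0,0,0,1,-0.3],[0,0,0,0,0,1,-0.3],[0,0,0,0,0,1,-0.3]]]'
python3 -m pendant '[[[0,0,0,0,0,1,-0.3],[0,0,0,0,0,1,-0.3],[0,0,0,0,0,1,-0.3],[0,0,0,0,0,0.5,-0.3],[0,0,0,0,0,0,-0.3],[0,0,0,0,0,0,-0.3],[0,0,0,0,0,0,-0.3],[0,0,0,0,0,0,-0.3]]]'
python3 - <<'E'
from h import *
s=r.get_state();print(Ginv(s['tcp_pos']),s['joints'].round(1))
t=cap('top');save(t,'t5');s=cap('scene');save(s,'s5');w=cap('wrist');save(w,'w5')
a=cv2.resize(t['f'][130:280,60:230],(450,397),interpolation=cv2.INTER_CUBIC)
b=cv2.resize(s['f'][120:252,340:457],(350,397),interpolation=cv2.INTER_CUBIC)
cv2.imwrite('pics/p5.png',np.hstack([a,b]))
E
```

```text
time_s: 19.65
tcp_pos: [0.5857, 0.2132, 0.2619]
eef_rot: [-179.7, -0.3, -18.5]
contact_force: [-0.6, -0.5, -0.9]
gripper_width: 0.0266
gripper_force: 0.0
time_s: 20.45
tcp_pos: [0.5853, 0.2129, 0.2603]
eef_rot: [-179.8, -0.1, -50.6]
contact_force: [0.5, 0.7, -0.4]
gripper_width: 0.031
gripper_force: 0.0
time_s: 21.25
tcp_pos: [0.5853, 0.2129, 0.2604]
eef_rot: [-179.7, 0.1, -82.6]
contact_force: [0.1, 0.1, 0.1]
gripper_width: 0.0308
gripper_force: 0.0
time_s: 22.05
tcp_pos: [0.5846, 0.2126, 0.2588]
eef_rot: [-180.0, 0.0, -96.4]
contact_force: [0.1, 0.3, -0.3]
gripper_width: 0.0308
gripper_force: 0.0
[ 0.0217875  -0.00281844] [ 37.9  15.2  -5.5   0.  -69.2 -44.3]
```

View pics/w5.png

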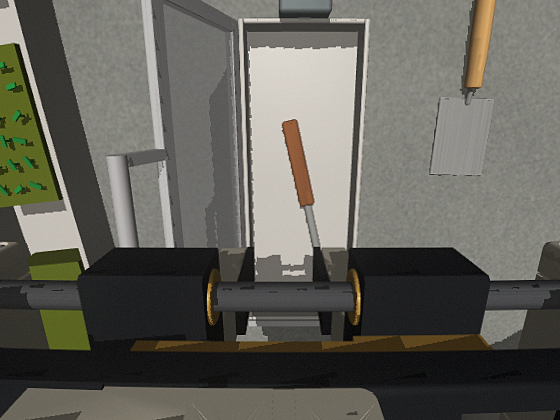

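The wrist view shows the dibber handle from its tail at (291,122) to its neck at (307,205). The cover is swung well back on the left.

Run:
```python
from h import *
w=load('w5');T=pz(w,291,122,.02);N=pz(w,307,205,.02)
print(T,Ginv(T),N,Ginv(N))
for n,u,v,z in[('rim +x out end',243,20,.04),('-x out',369,19,.04),('-x rim out low',360,240,.04),('+x hinge low',236,180,.04)]: P=pz(w,u,v,z);print(n,P.round(4),Ginv(P).round(4))
g=N+.25*(T-N);print('g',g,Ginv(g))
B=R.from_rotvec(np.radians(-15)*np.array([-np.sin(np.radians(GY)),np.cos(np.radians(GY)),0]))*R.from_euler('xyz',[180,0,-96.4],degrees=True)
s=r.get_state();A=R.from_euler('xyz',s['eef_rot'],degrees=True)
zt=B.apply([0,0,1]);print('eul',B.as_euler('xyz',degrees=True),zt,'turn',(A.inv()*B).as_rotvec(degrees=True)/4)
gp=np.r_[g[:2],.026]; tcp=gp-.003*zt; hov=tcp+[0,0,.10]
print('hover shift',B.inv().apply(hov-s['tcp_pos'])/.02,'down in tool',B.inv().apply([0,0,-.10])/.02, tcp)
print('lowest tip', [ (gp+B.apply([dx,dy,.019]))[2] for dx in(0,) for dy in(-.015,.015,-.036,.036)])
```

```text
[0.56904749 0.14572811 0.02      ] [ 0.01374545 -0.07098206] [0.56010919 0.24293488 0.02      ] [-0.00597269  0.02462256]
rim +x out end [0.606  0.0432 0.04  ] [ 0.0619 -0.1687]
-x out [0.483  0.0557 0.04  ] [-0.0617 -0.17  ]
-x rim out low [0.5034 0.2863 0.04  ] [-0.0672  0.0614]
+x hinge low [0.6362 0.2002 0.04  ] [ 0.0744 -0.0093]
g [0.56234376 0.21863319 0.02      ] [-0.00104315  0.00072141]
eul [-1.65000000e+02  1.27222187e-14 -9.64000000e+01] [ 0.25720606 -0.02885028 -0.96592583] turn [ 3.74799272e+00 -6.14607428e-04 -4.50638906e-03]
hover shift [-0.18059677  2.81676945  5.95827836] down in tool [1.38777878e-16 1.29409523e+00 4.82962913e+00] [0.56157215 0.21871974 0.02889778]
lowest tip [np.float64(0.011529694977045509), np.float64(0.003765123623969885), np.float64(0.01696489492419844), np.float64(-0.0016700763231830493)]
```

```bash
for i in 1 2; do python3 -m pendant '[[[0,0,0,0,0,1,-0.7],[0,0,0,0,0,1,-1],[0,0,0,0,0,1,-1],[0,0,0,0,0,1,-1],[0,0,0,0,0,1,-1],[0,0,0,0,0,1,-1],[0,0,0,0,0,1,-1],[0,0,0,0,0,1,-1]]]'; done
python3 -m pendant '[[[0,0,0,0,0,1,-1],[0,0,0,0,0,1,-1],[0,0,0,0,0,1,-1],[0,0,0,0,0,1,-1],[0,0,0,0,0,1,-1],[0,0,0,0,0,1,-1],[0,0,0,0,0,0.5,-1],[0,0,0,0,0,0,-1]]]'
python3 - <<'E'
from h import *
go(G(.030,-.025,.033),173.6); print(r.get_state()['joints'].round(1))
E
```

```text
time_s: 23.0
tcp_pos: [0.5846, 0.2125, 0.2585]
eef_rot: [-180.0, -0.0, -128.6]
contact_force: [0.0, 0.7, -0.5]
gripper_width: 0.0003
gripper_force: 0.0
time_s: 23.8
tcp_pos: [0.5846, 0.2125, 0.2585]
eef_rot: [-180.0, 0.0, -160.6]
contact_force: [-0.2, -0.4, -0.6]
gripper_width: 0.0005
gripper_force: 0.0
time_s: 24.6
tcp_pos: [0.5846, 0.2125, 0.2585]
eef_rot: [-180.0, -0.0, 173.5]
contact_force: [0.1, -0.0, -0.4]
gripper_width: 0.0005
gripper_force: 0.0
turn [-0.   -0.   -0.01] shift [-0.41 -1.11 11.27]
[  37.9   15.3   -5.5    0.   -69.2 -134.4]
```

```bash
python3 -m pendant '[[[-0.2,-0.5,0.3,0,0,0,-1],[-0.21,-0.61,0.7,0,0,0,-1],[0,0,1,0,0,0,-1],[0,0,1,0,0,0,-1],[0,0,1,0,0,0,-1],[0,0,1,0,0,0,-1],[0,0,1,0,0,0,-1],[0,0,1,0,0,0,-1]]]' 20
python3 -m pendant '[[[0,0,1,0,0,0,-1],[0,0,1,0,0,0,-1],[0,0,0.8,0,0,0,-1],[0,0,0.6,0,0,0,-1],[0,0,0.5,0,0,0,-1],[0,0,0.3,0,0,0,-1],[0,0,0.05,0,0,0,-1],[0,0,0,0,0,0,-1]]]'
python3 -m pendant '[[[0.15,0,0,0,0,0,-1],[0.15,0,0,0,0,0,-1],[0.2,0,0,0,0,0,-1],[0.2,0,0,0,0,0,-1],[0.2,0,0,0,0,0,-1],[0.2,0,0,0,0,0,-1],[0.15,0,0,0,0,0,-1],[0.1,0,0,0,0,0,-1]]]'
python3 -c "
from h import *
go(G(.003,-.025,.033),173.6)"
```

```text
time_s: 25.4
tcp_pos: [0.5902, 0.1887, 0.1174]
eef_rot: [-180.0, -0.0, 173.6]
contact_force: [-0.0, 0.1, -0.2]
gripper_width: 0.0003
gripper_force: 0.0
time_s: 26.2
tcp_pos: [0.5905, 0.1896, 0.0338]
eef_rot: [180.0, 0.0, 173.6]
contact_force: [-0.5, -0.4, 0.7]
gripper_width: 0.0004
gripper_force: 0.0
time_s: 27.0
tcp_pos: [0.5632, 0.1927, 0.0337]
eef_rot: [180.0, 0.0, 173.6]
contact_force: [1.2, 0.5, 0.6]
gripper_width: 0.0005
gripper_force: 0.5
turn [ 0.  0. -0.] shift [-0.02 -0.    0.03]
```

```bash
python3 -m pendant '[[[-0.3,0,0,0,0,0,-1],[0,0,-0.6,0,0,0,-1],[0,0,-1,0,0,0,-1],[0,0,-1,0,0,0,-1],[0,0,-1,0,0,0,-1],[0,0,-1,0,0,0,-1],[0,0,-1,0,0,0,-1],[0,0,-1,0,0,0,-1]]]' 20
python3 -m pendant '[[[0,0,-1,0,0,-1,-1],[0,0,-1,0,0,-1,-1],[0,0,-1,0,0,-1,-1],[0,0,-0.6,0,0,-1,-1],[0,0,0,0,0,-1,-1],[0,0,0,0,0,-1,-1],[0,0,0,0,0,-1,-1],[0,0,0,0,0,-1,-1]]]'
python3 -m pendant '[[[0,0,0,0,0,-1,-0.4],[0,0,0,0,0,-1,-0.4],[0,0,0,0,0,-1,-0.4],[0,0,0,0,0,-1,-0.4],[0,0,0,0,0,-1,-0.4],[0,0,0,0,0,-1,-0.4],[0,0,0,0,0,-1,-0.4],[0,0,0,0,0,-1,-0.4]]]'
python3 -m pendant '[[[-0.5,0,0,0,0,-1,-0.4],[-0.5,0,0,0,0,-1,-0.4],[-0.5,0,0,0,0,-1,-0.4],[-0.5,0,0,0,0,-1,-0.4],[0,0,0,0,0,-1,-0.4],[0,0,0,0,0,-1,-0.4],[0,0,0,0,0,-0.5,-0.4],[0,0,0,0,0,0,-0.4]]]'
python3 - <<'E'
from h import *
w=cap('wrist');save(w,'w6');print(r.get_state()['tcp_pos'])
h=cv2.cvtColor(w['f'],cv2.COLOR_BGR2HSV);m=((h[...,0]<14)&(h[...,1]>120)&(h[...,2]>40)).astype(np.uint8)
for c in cv2.findContours(m,0,2)[0]:
    if cv2.contourArea(c)>150: print(cv2.boundingRect(c),[(np.array(p).round(),Ginv(pz(w,*p,.02)).round(4)) for p in cv2.boxPoints(cv2.minAreaRect(c))])
E
```

```text
time_s: 27.8
tcp_pos: [0.5694, 0.1917, 0.1673]
eef_rot: [180.0, 0.0, 173.6]
contact_force: [-0.4, 0.2, 0.0]
gripper_width: 0.0006
gripper_force: 0.0
time_s: 28.6
tcp_pos: [0.5693, 0.1916, 0.2384]
eef_rot: [180.0, 0.0, -154.3]
contact_force: [-0.9, 0.3, -0.4]
gripper_width: 0.0004
gripper_force: 0.0
time_s: 29.4
tcp_pos: [0.5693, 0.1916, 0.2383]
eef_rot: [-180.0, 0.0, -122.3]
contact_force: [0.1, -0.1, 0.1]
gripper_width: 0.0265
gripper_force: 0.0
time_s: 30.2
tcp_pos: [0.5871, 0.2274, 0.2383]
eef_rot: [-180.0, 0.0, -96.4]
contact_force: [0.0, 1.0, 1.2]
gripper_width: 0.0264
gripper_force: 0.0
[0.5871538  0.22740772 0.2381814 ]
(311, 107, 19, 93) [(array([311., 199.], dtype=float32), array([-0.0076,  0.0271])), (array([313., 107.], dtype=float32), array([-0.0079, -0.0718])), (array([330., 107.], dtype=float32), array([-0.0251, -0.0714])), (array([327., 199.], dtype=float32), array([-0.0262,  0.0276]))]
```

Run:
```python
from h import *
t=np.radians(GY)
B=R.from_rotvec(np.radians(-8)*np.array([-np.sin(t),np.cos(t),0]))*R.from_euler('xyz',[180,0,-96.4],degrees=True)
s=r.get_state();zt=B.apply([0,0,1]);tcp=G(-.0165,-.022,.030)-.003*zt
print('hover',B.inv().apply(tcp+[0,0,.12]-s['tcp_pos'])/.02,'down',B.inv().apply([0,0,-.12])/.02,B.as_euler('xyz',degrees=True),tcp)
```

```text
hover [1.71033988 2.55129058 3.94383984] down [2.49800181e-16 8.35038606e-01 5.94160841e+00] [-172.     0.   -96.4] [0.5440356  0.19782288 0.0329708 ]
```

```bash
python3 -m pendant '[[[0,0,0,1,0,0,-0.4],[0,0,0,1,0,0,-0.4],[0.4,0.6,0.9,0,0,0,-0.4],[0.5,0.7,0.9,0,0,0,-0.4],[0.5,0.7,1,0,0,0,-0.4],[0.3,0.55,1,0,0,0,-0.4],[0,0,0.14,0,0,0,-0.4],[0,0,0,0,0,0,-0.4]]]' 20
python3 -m pendant '[[[0,0.07,0.5,0,0,0,-0.4],[0,0.14,1,0,0,0,-0.4],[0,0.14,1,0,0,0,-0.4],[0,0.14,1,0,0,0,-0.4],[0,0.12,0.8,0,0,0,-0.4],[0,0.07,0.5,0,0,0,-0.4],[0,0.04,0.3,0,0,0,-0.4],[0,0,0,0,0,0,-0.4]]]'
python3 -c "
from h import *
s=r.get_state();B=R.from_euler('xyz',s['eef_rot'],degrees=True)
print(B.inv().apply(np.array([0.5440356,0.19782288,0.0329708])-s['tcp_pos'])/.02,s['contact_force'])"
```

```text
time_s: 31.05
tcp_pos: [0.5445, 0.1983, 0.1529]
eef_rot: [-172.0, -0.0, -96.4]
contact_force: [0.7, 0.1, 0.4]
gripper_width: 0.0262
gripper_force: 0.0
time_s: 31.85
tcp_pos: [0.544, 0.1982, 0.049]
eef_rot: [-172.0, -0.0, -96.4]
contact_force: [0.6, -0.1, -0.6]
gripper_width: 0.0263
gripper_force: 0.0
[0.01867518 0.10959168 0.79324592] [ 0.61420302 -0.05690392 -0.62620147]
```

```bash
python3 -m pendant '[[[0,0.05,0.3,0,0,0,-0.4],[0,0.04,0.3,0,0,0,-0.4],[0,0.02,0.19,0,0,0,-0.4],[0,0,0,0,0,0,-0.4],[0,0,0,0,0,0,-1],[0,0,0,0,0,0,-1],[0,0,0,0,0,0,-1],[0,0,0,0,0,0,-1]]]' 35
python3 -m pendant '[[[0,0,0,0,0,0,-1],[0,-0.03,-0.2,0,0,0,-1],[0,-0.06,-0.4,0,0,0,-1],[0,-0.1,-0.7,0,0,0,-1],[0,-0.14,-1,0,0,0,-1],[0,-0.14,-1,0,0,0,-1],[0,-0.14,-1,0,0,0,-1],[0,-0.14,-1,0,0,0,-1]]]' 35
python3 -c "
from h import *
w=cap('wrist');save(w,'w7');print(r.get_state()['joints'].round(1),[r.get_state()[k] for k in('tcp_pos','contact_force')])"
```

```text
time_s: 32.65
tcp_pos: [0.544, 0.1983, 0.0336]
eef_rot: [-172.0, 0.0, -96.4]
contact_force: [0.1, -0.4, -0.2]
gripper_width: 0.0183
gripper_force: 34.1
time_s: 33.45
tcp_pos: [0.544, 0.1983, 0.1421]
eef_rot: [-172.0, 0.0, -96.4]
contact_force: [-0.0, 0.9, -0.6]
gripper_width: 0.0178
gripper_force: 34.0
[ 43.1  13.  -28.9   9.  -43.  -55.8] [array([0.54554927, 0.19940071, 0.14572998]), array([1.32027673, 0.70854392, 2.80516528])]
```

View pics/w7.png

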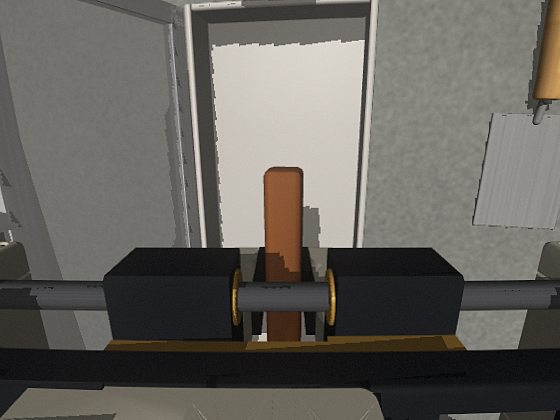

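```bash
python3 -m pendant '[[[0,-0.14,-1,0,0,0,-1],[0,-0.14,-1,0,0,0,-1],[0,-0.14,-1,0,0,0,-1],[0,-0.14,-1,0,0,0,-1],[0,-0.1,-0.6,0,0,0,-1],[0,0,0,-0.7,0,-0.4,-1],[0,0,0,-0.7,0,-0.4,-1],[0,0,0,-0.6,0,-0.4,-1]]]' 35
python3 -c "
from h import *
go([.674,-.221,.24],-91.6);print(r.get_state()['gripper_width'])
c=cap('top');save(c,'t8');s=cap('scene');save(s,'s8')"
```

```text
time_s: 34.3
tcp_pos: [0.5441, 0.1984, 0.2339]
eef_rot: [179.9, -0.3, -91.6]
contact_force: [-0.4, 0.1, -0.9]
gripper_width: 0.0181
gripper_force: 34.0
turn [ 0.03 -0.07  0.01] shift [20.78 -7.08 -0.31]
0.018058475215003283
```

View pics/t8.png

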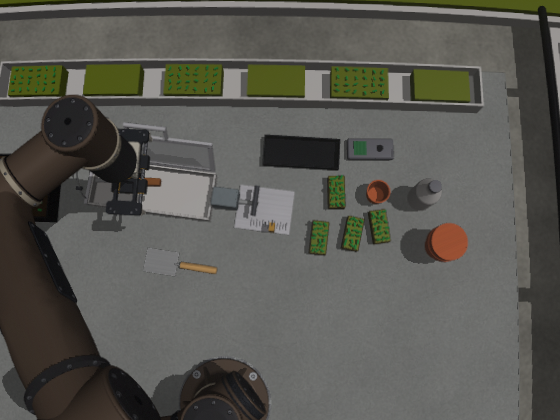

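```bash
for i in 1 2 3; do python3 -m pendant '[[[0.87,-0.3,0,0,0,0,-1],[0.87,-0.3,0,0,0,0,-1],[0.87,-0.3,0,0,0,0,-1],[0.87,-0.29,0,0,0,0,-1],[0.87,-0.29,0,0,0,0,-1],[0.86,-0.29,0,0,0,0,-1],[0.86,-0.29,0,0,0,0,-1],[0.86,-0.29,0,0,0,0,-1]]]' 35|tail -6; done
python3 - <<'E'
from h import *
go([.674,-.221,.038],-91.6)
w=cap('wrist');save(w,'w9')
t=load('t8');hsv=cv2.cvtColor(t['f'],cv2.COLOR_BGR2HSV)
m=((hsv[...,0]>20)&(hsv[...,0]<90)&(hsv[...,1]>100)).astype(np.uint8);m[:130]=0;m[:,:300]=0;m=cv2.morphologyEx(m,cv2.MORPH_CLOSE,np.ones((3,3)))
for c in cv2.findContours(m,0,2)[0]:
    if cv2.contourArea(c)<150: continue
    P=np.array([pz(t,*q[0],.03)[:2] for q in c],np.float32)
    print('mat',cv2.minAreaRect(P*1000))
E
```

```text
time_s: 35.2
tcp_pos: [0.5871, 0.0576, 0.2341]
eef_rot: [-180.0, -0.3, -91.7]
contact_force: [-0.7, 0.1, -0.7]
gripper_width: 0.0179
gripper_force: 34.0
time_s: 36.0
tcp_pos: [0.6301, -0.0822, 0.2349]
eef_rot: [-180.0, -0.3, -91.7]
contact_force: [1.3, -0.2, -0.5]
gripper_width: 0.0182
gripper_force: 34.0
time_s: 36.8
tcp_pos: [0.6737, -0.223, 0.2357]
eef_rot: [180.0, -0.3, -91.7]
contact_force: [0.3, 0.1, -0.6]
gripper_width: 0.0184
gripper_force: 34.0
turn [ 0.01 -0.08 -0.01] shift [-0.1  -0.01  9.88]
mat ((440.6281433105469, -241.06524658203125), (42.70024871826172, 87.71047973632812), 84.12703704833984)
mat ((453.2784423828125, -331.0412292480469), (43.75901412963867, 88.35794830322266), 78.30609893798828)
mat ((473.3888244628906, -403.5267639160156), (88.08328247070312, 44.591068267822266), 9.379883766174316)
mat ((567.0531005859375, -286.45220947265625), (88.2130355834961, 43.516239166259766), 1.1294221878051758)
```

View pics/w9.png

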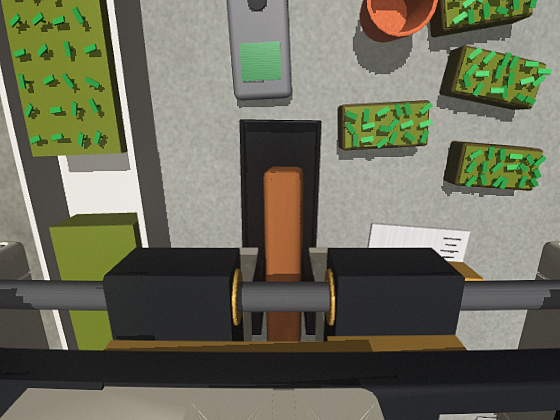

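```bash
python3 - <<'E'
from h import *
w=load('w9')
for u,v in[(241,121),(321,121),(241,230),(323,230)]: print(pz(w,u,v,.025).round(4))
E
python3 -m pendant '[[[-0.1,0,0.5,0,0,0,-1],[0,0,1,0,0,0,-1],[0,0,1,0,0,0,-1],[0,0,1,0,0,0,-1],[0,0,1,0,0,0,-1],[0,0,1,0,0,0,-1],[0,0,0.5,0,0,0,-1],[0,0,0,0,0,0,-1]]]' 35
```

```text
[ 0.7157 -0.2951  0.025 ]
[ 0.6334 -0.2927  0.025 ]
[ 0.7231 -0.1766  0.025 ]
[ 0.6308 -0.174   0.025 ]
time_s: 37.65
tcp_pos: [0.6722, -0.2197, 0.1137]
eef_rot: [179.8, -0.3, -91.6]
contact_force: [0.6, 0.1, -1.1]
gripper_width: 0.0179
gripper_force: 34.0
```

```bash
python3 -m pendant '[[[0,-0.12,0.7,0,0,0,-1],[0,0,0.8,0,0,0,-1],[0,0,0.8,0,0,0,-1],[0,0,0.6,0,0,0,-1],[0,0,0.4,0,0,0,-1],[0,0,0.3,0,0,0,-1],[0,0,0.2,0,0,0,-1],[0,0,0,0,0,0,-1]]]' 35
python3 -m pendant '[[[0,0,0.08,0,0,0,-1],[0,0,0.07,0,0,0,-1],[0,0,0.05,0,0,0,-1],[0,0,0,0,0,0,-0.4],[0,0,0,0,0,0,-0.4],[0,0,0,0,0,0,-0.3],[0,0,0,0,0,0,-0.3],[0,0,0,0,0,0,-0.3]]]' 35
python3 -m pendant '[[[0,0,-0.4,0,0,0,-0.3],[0,0,-0.8,0,0,0,-0.3],[0,0,-1,0,0,0,-0.3],[0,0,-1,0,0,0,-0.3],[0,0,-1,0,0,0,-0.3],[0,0,-1,0,0,0,-0.2],[0,0,-1,0,0,-1,0],[0,0,-1,0,0,-1,0.4]]]' 35
python3 -c "
from h import *
s=r.get_state();print(s['joints'].round(1),s['tcp_pos']);go([.567,-.286,.2],-3)
w=cap('wrist');save(w,'w10')"
```

```text
time_s: 38.45
tcp_pos: [0.6755, -0.2207, 0.0393]
eef_rot: [180.0, -0.3, -91.6]
contact_force: [-0.2, 0.3, -1.1]
gripper_width: 0.0184
gripper_force: 34.0
time_s: 39.25
tcp_pos: [0.6757, -0.2207, 0.0359]
eef_rot: [180.0, -0.3, -91.6]
contact_force: [0.0, 0.1, -0.4]
gripper_width: 0.0302
gripper_force: 0.0
time_s: 40.05
tcp_pos: [0.6759, -0.22, 0.1825]
eef_rot: [-180.0, -0.3, -83.5]
contact_force: [-0.6, 0.3, -0.1]
gripper_width: 0.0463
gripper_force: 0.0
[ -2.2  26.2   0.4   0.4 -64.2   8.6] [ 0.67588636 -0.21997201  0.18253758]
turn [  0.05  -0.08 -20.12] shift [-5.26  3.58 -0.87]
```

View pics/w10.png

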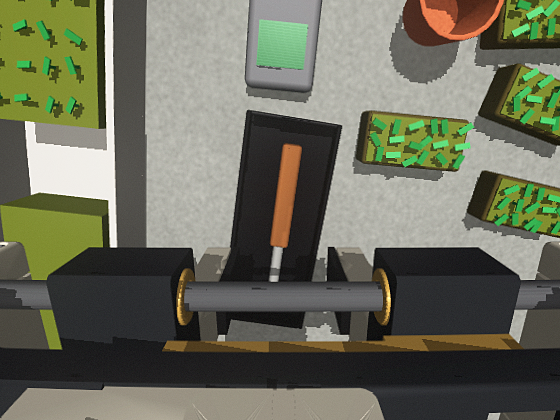

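The dibber lies in the tray, its handle spanning (290,145) to (279,248). From here I work by numbers only.

Run:
```python
from h import *
def mats(c,x0=0,y0=0):
    h=cv2.cvtColor(c['f'],cv2.COLOR_BGR2HSV)
    m=((h[...,0]>20)&(h[...,0]<90)&(h[...,1]>100)).astype(np.uint8);m=cv2.morphologyEx(m,cv2.MORPH_CLOSE,np.ones((3,3)))
    out=[]
    for q in cv2.findContours(m,0,2)[0]:
        if cv2.contourArea(q)<150: continue
        M=cv2.moments(q);u=(M['m10']/M['m00'],M['m01']/M['m00']);P=pz(c,*u,.03)
        if .38<P[0]<.66 and P[1]<-.15: out.append((u,P,cv2.boundingRect(q)))
    return out
c=cap('top');save(c,'t11')
a=mats(c)
for n in('w9','w10'):
    w=load(n)
    for u,P,bb in mats(w):
        k=min(a,key=lambda e:np.linalg.norm(e[1]-P));print(n,P.round(3),bb,'tri',tri(w,u,c,k[0])[0].round(4))
for e in a: print(e[1].round(4))
go([.567,-.2865,.2],-178.9)
```

```text
w9 [ 0.447 -0.243  0.03 ] (445, 141, 101, 49) tri [ 0.4415 -0.2419  0.0219]
w9 [ 0.568 -0.288  0.03 ] (339, 101, 94, 49) tri [ 0.567  -0.2874  0.0249]
w9 [ 0.462 -0.332  0.03 ] (440, 45, 112, 65) tri [ 0.4547 -0.3327  0.0178]
w9 [ 0.484 -0.389  0.03 ] (430, 0, 107, 37) tri [ 0.475  -0.4003  0.0123]
w10 [ 0.46  -0.243  0.03 ] (468, 171, 92, 66) tri [ 0.4434 -0.2412  0.0091]
w10 [ 0.569 -0.288  0.03 ] (360, 111, 114, 60) tri [ 0.5669 -0.2875  0.0254]
w10 [ 0.48  -0.332  0.03 ] (479, 64, 81, 81) tri [ 0.4573 -0.3358 -0.0023]
w10 [ 0.497 -0.391  0.03 ] (480, 0, 80, 49) tri [ 0.4771 -0.4053 -0.0017]
[ 0.4406 -0.2413  0.03  ]
[ 0.4532 -0.331   0.03  ]
[ 0.4735 -0.4034  0.03  ]
[ 0.5659 -0.2868  0.03  ]
turn [-1.600e-01 -2.000e-02  2.385e+01] shift [ 5.6  -3.2  -0.74]
```

```bash
for i in 1 2; do python3 -m pendant '[[[0,0,0,0,0,1,0.41],[0,0,0,0,0,1,0.41],[0,0,0,0,0,1,0.41],[0,0,0,0,0,1,0.41],[0,0,0,0,0,1,0.41],[0,0,0,0,0,1,0.41],[0,0,0,0,0,1,0.41],[0,0,0,0,0,1,0.41]]]' 30|tail -6;done
python3 -m pendant '[[[0,0,0,0,0,1,0.41],[0,0,0,0,0,1,0.41],[0,0,0,0,0,1,0.41],[0,0,0,0,0,1,0.41],[0,0,0,0,0,1,0.41],[0,0,0,0,0,1,0.41],[0,0,0,0,0,1,0.41],[0,0,0,-0.1,0,0.85,0.41]]]'
python3 -m pendant '[[[0.9,-0.54,0,0,0,0,0.41],[0.9,-0.54,0,0,0,0,0.41],[1,-0.54,0,0,0,0,0.41],[1,-0.54,0,0,0,0,0.41],[0.9,-0.54,0,0,0,0,0.41],[0.9,-0.5,0,0,0,0,0.41],[0,0,0,0,0,0,0.41],[0,0,0,0,0,0,0.41]]]'
python3 - <<'E'
from h import *
go([.567,-.287,.025],-178.9);w=cap('wrist');save(w,'w12')
h=cv2.cvtColor(w['f'],cv2.COLOR_BGR2HSV);m=((h[...,0]>20)&(h[...,0]<90)&(h[...,1]>100)).astype(np.uint8);m=cv2.morphologyEx(m,cv2.MORPH_CLOSE,np.ones((3,3)))
for q in cv2.findContours(m,0,2)[0]:
    if cv2.contourArea(q)>300: P=np.array([pz(w,*p[0],.03)[:2] for p in q],np.float32);print(cv2.boundingRect(q),cv2.minAreaRect(P*1000))
E
```

```text
time_s: 40.95
tcp_pos: [0.6757, -0.2198, 0.1804]
eef_rot: [-179.9, -0.3, -115.9]
contact_force: [-0.1, -0.2, -0.7]
gripper_width: 0.0617
gripper_force: 0.0
time_s: 41.75
tcp_pos: [0.6756, -0.2199, 0.1804]
eef_rot: [-179.7, -0.2, -147.9]
contact_force: [0.5, 0.1, 0.5]
gripper_width: 0.062
gripper_force: 0.0
time_s: 42.55
tcp_pos: [0.6756, -0.2197, 0.1804]
eef_rot: [179.9, -0.0, -179.3]
contact_force: [-0.5, 0.3, -0.3]
gripper_width: 0.0618
gripper_force: 0.0
time_s: 43.35
tcp_pos: [0.5645, -0.2862, 0.1803]
eef_rot: [179.9, 0.0, -179.1]
contact_force: [0.2, -0.1, 0.1]
gripper_width: 0.0619
gripper_force: 0.0
turn [ 0.02  0.   -0.05] shift [-0.12 -0.04  7.76]
(207, 312, 28, 23) ((694.3545532226562, -347.80438232421875), (26.294631958007812, 28.854358673095703), 1.1890389919281006)
(256, 152, 51, 103) ((568.3717651367188, -286.9481506347656), (95.95903778076172, 44.5821418762207), 1.7618787288665771)
(104, 37, 86, 116) ((475.996337890625, -402.68359375), (88.64261627197266, 58.17878723144531), 8.869086265563965)
(195, 8, 72, 124) ((455.4429016113281, -330.96240234375), (48.086544036865234, 89.76792907714844), 78.37377166748047)
(305, 0, 71, 116) ((443.4220886230469, -242.10536193847656), (48.103328704833984, 88.95159912109375), 85.95088958740234)
```

```bash
python3 -m pendant '[[[-0.12,-0.04,0.6,0,0,0,0.41],[0,0,1,0,0,0,0.41],[0,0,1,0,0,0,0.41],[0,0,1,0,0,0,0.41],[0,0,1,0,0,0,0.41],[0,0,1,0,0,0,0.41],[0,0,0.9,0,0,0,0.41],[0,0,0.5,0,0,0,0.41]]]' 30
python3 -m pendant '[[[0,0,0.4,0,0,0,0.41],[0,0,0.3,0,0,0,0.41],[0,0,0.06,0,0,0,0.41],[0,0,0,0,0,0,0.41],[0,0,0,0,0,0,-0.5],[0,0,0,0,0,0,-0.5],[0,0,0,0,0,0,-0.5],[0,0,0,0,0,0,-0.5]]]' 30
python3 -m pendant '[[[0,0,0,0,0,0,-0.5],[0,0,-0.3,0,0,0,-0.5],[0,0,-0.6,0,0,0,-0.5],[0,0,-1,0,0,0,-0.5],[0,0,-1,0,0,0,-0.5],[0,0,-1,0,0,0,-0.5],[0,0,-1,0,0,0,-0.5],[0,0,-1,0,0,0,-0.5]]]' 30
python3 -c "
from h import *
for y in(-.1125,-.0375,.0375,.1125): print(y,G(0,y))
go(G(0,.1125,.17),173.6)"
```

```text
time_s: 44.2
tcp_pos: [0.5664, -0.2856, 0.0369]
eef_rot: [179.9, -0.2, -179.0]
contact_force: [-0.3, 0.2, 0.1]
gripper_width: 0.0616
gripper_force: 0.0
time_s: 45.0
tcp_pos: [0.5674, -0.2864, 0.0252]
eef_rot: [179.9, 0.0, -179.0]
contact_force: [-1.0, -0.1, 3.4]
gripper_width: 0.0459
gripper_force: 30.0
time_s: 45.8
tcp_pos: [0.567, -0.2863, 0.1441]
eef_rot: [179.9, -0.0, -179.0]
contact_force: [-0.2, -0.0, -2.3]
gripper_width: 0.0458
gripper_force: 30.0
-0.1125 [0.55075975 0.10600111 0.        ]
-0.0375 [0.55911992 0.1805337  0.        ]
0.0375 [0.56748008 0.2550663  0.        ]
0.1125 [0.57584025 0.32959889 0.        ]
turn [ 0.02 -0.01  1.84] shift [ 3.   30.65 -1.29]
```

```bash
python3 -m pendant '[[[0,0,-0.6,0,0,0.92,-0.5],[0,0,-0.5,0,0,0.92,-0.5],[0.1,0.9,0,0,0,0,-0.5],[0.1,0.97,0,0,0,0,-0.5],[0.1,0.97,0,0,0,0,-0.5],[0.1,0.97,0,0,0,0,-0.5],[0.1,0.97,0,0,0,0,-0.5],[0.1,0.97,0,0,0,0,-0.5]]]' 30
for i in 1 2 3; do python3 -m pendant '[[[0.1,1,0,0,0,0,-0.5],[0.1,1,0,0,0,0,-0.5],[0.1,1,0,0,0,0,-0.5],[0.1,1,0,0,0,0,-0.5],[0.1,1,0,0,0,0,-0.5],[0.1,1,0,0,0,0,-0.5],[0.1,1,0,0,0,0,-0.5],[0.1,1,0,0,0,0,-0.5]]]' 30|tail -6; done
python3 -c "
from h import *
go(G(0,.1125,.031),173.6);s=r.get_state();print(s['joints'].round(1),s['gripper_width'])"
```

```text
time_s: 46.6
tcp_pos: [0.5676, -0.1693, 0.1647]
eef_rot: [179.9, -0.1, 173.7]
contact_force: [-0.4, 0.8, -1.9]
gripper_width: 0.0458
gripper_force: 30.0
time_s: 47.4
tcp_pos: [0.5693, -0.0086, 0.1649]
eef_rot: [179.9, -0.1, 173.7]
contact_force: [1.0, 0.5, -1.4]
gripper_width: 0.0458
gripper_force: 30.0
time_s: 48.2
tcp_pos: [0.5712, 0.152, 0.1652]
eef_rot: [179.9, -0.1, 173.7]
contact_force: [0.4, 0.1, -2.2]
gripper_width: 0.0459
gripper_force: 30.0
time_s: 49.0
tcp_pos: [0.574, 0.3132, 0.1653]
eef_rot: [179.9, -0.1, 173.6]
contact_force: [0.1, -0.4, -1.6]
gripper_width: 0.0458
gripper_force: 30.0
turn [ 0.02 -0.01 -0.  ] shift [-0.    0.83  6.71]
[ 4.56e+01  2.20e+01 -8.40e+00 -1.00e-01 -5.95e+01 -1.42e+02] 0.04581924196226215
```

```bash
python3 -m pendant '[[[0,0.4,0.2,0,0,0,-0.5],[0,0.43,0.5,0,0,0,-0.5],[0,0,1,0,0,0,-0.5],[0,0,1,0,0,0,-0.5],[0,0,1,0,0,0,-0.5],[0,0,1,0,0,0,-0.5],[0,0,0.8,0,0,0,-0.5],[0,0,0.4,0,0,0,-0.5]]]' 30
python3 -m pendant '[[[0,0,0.3,0,0,0,-0.5],[0,0,0.2,0,0,0,-0.5],[0,0,0.2,0,0,0,-0.5],[0,0,0.08,0,0,0,-0.5],[0,0,0,0,0,0,-0.5],[0,0,0,0,0,0,0.2],[0,0,0,0,0,0,0.2],[0,0,0,0,0,0,0.2]]]' 30
python3 -c "
from h import *
go(G(0,.1125,.031),173.6);s=r.get_state();print(s['gripper_width'])"
python3 -m pendant '[[[0,0,-0.5,0,0,0,0.2],[0,0,-1,0,0,0,0.2],[0,0,-1,0,0,0,0.2],[0,0,-1,0,0,0,0.2],[0,0,-1,0,0,0,0.2],[0,0,-1,0,0,0,0.2],[0,0,-1,0,0,0,0.2],[0,0,-0.5,0,0,0,0.2]]]' 30
python3 - <<'E'
from h import *
go([.4415,-.2415,.17],174.1)
w=cap('wrist');save(w,'w13');t=cap('top');save(t,'t13')
for n,c in(('w',w),('t',t)):
    h=cv2.cvtColor(c['f'],cv2.COLOR_BGR2HSV);m=((h[...,0]>20)&(h[...,0]<90)&(h[...,1]>100)).astype(np.uint8);m=cv2.morphologyEx(m,cv2.MORPH_CLOSE,np.ones((3,3)))
    for q in cv2.findContours(m,0,2)[0]:
        if cv2.contourArea(q)>150:
            P=np.array([pz(c,*p[0],.033)[:2] for p in q],np.float32);R0=cv2.minAreaRect(P*1000)
            if .35<R0[0][0]/1000<.65: print(n,R0)
E
```

```text
time_s: 49.8
tcp_pos: [0.5749, 0.327, 0.0448]
eef_rot: [-179.9, -0.2, 173.5]
contact_force: [-0.5, -1.0, -2.2]
gripper_width: 0.046
gripper_force: 30.0
time_s: 50.6
tcp_pos: [0.576, 0.3284, 0.0323]
eef_rot: [179.9, -0.0, 173.6]
contact_force: [-0.2, -0.3, -0.4]
gripper_width: 0.0522
gripper_force: 0.0
turn [ 0.03 -0.   -0.  ] shift [0.01 0.06 0.06]
0.05219499641004607
time_s: 51.4
tcp_pos: [0.5766, 0.3285, 0.1748]
eef_rot: [179.8, 0.1, 173.6]
contact_force: [-0.2, 0.7, 0.5]
gripper_width: 0.0524
gripper_force: 0.0
turn [ 0.05  0.02 -0.12] shift [  3.79 -29.04   0.24]
w ((632.4436645507812, 515.5306396484375), (70.68360900878906, 41.9183235168457), 83.51535034179688)
w ((615.9795532226562, 563.22412109375), (23.01999282836914, 32.49265670776367), 41.696773529052734)
w ((596.5697021484375, 540.5343627929688), (34.35671615600586, 16.406465530395508), 38.054290771484375)
w ((577.9486083984375, 328.6332092285156), (44.90456771850586, 95.99871826171875), 83.9356689453125)
w ((559.8095703125, 506.1039123535156), (25.16611099243164, 23.681415557861328), 9.090790748596191)
w ((541.1175537109375, 539.2169799804688), (23.382617950439453, 20.538497924804688), 42.67466735839844)
w ((553.2883911132812, 559.4783325195312), (50.921958923339844, 26.885984420776367), 6.636863708496094)
t ((440.24444580078125, -240.93844604492188), (42.50501251220703, 87.56934356689453), 84.38841247558594)
t ((452.759765625, -330.6744384765625), (43.73881149291992, 88.44202423095703), 78.30608367919922)
t ((472.99285888671875, -403.223388671875), (87.83063507080078, 44.10261154174805), 9.098340034484863)
t ((565.115234375, 325.7322998046875), (48.38090133666992, 69.7537612915039), 83.11603546142578)
```

```bash
for i in 1 2 3; do python3 -m pendant '[[[0.13,-0.97,0,0,0,0,0.41],[0.13,-0.97,0,0,0,0,0.41],[0.13,-0.97,0,0,0,0,0.41],[0.13,-0.97,0,0,0,0,0.41],[0.13,-0.97,0,0,0,0,0.41],[0.13,-0.97,0,0,0,0,0.41],[0.13,-0.97,0,0,0,0,0.41],[0.13,-0.97,0,0,0,0,0.41]]]' 30|tail -6; done
python3 -m pendant '[[[0.13,-0.97,0,0,0,-0.12,0.41],[0.13,-0.97,0,0,0,0,0.41],[0.13,-0.97,0,0,0,0,0.41],[0.13,-0.97,0,0,0,0,0.41],[0.13,-0.97,0,0,0,0,0.41],[0.1,-0.9,0,0,0,0,0.41],[0,0,0,0,0,0,0.41],[0,0,0,0,0,0,0.41]]]'
python3 - <<'E'
from h import *
go([.4415,-.2415,.025],174.1);w=cap('wrist');save(w,'w14')
h=cv2.cvtColor(w['f'],cv2.COLOR_BGR2HSV);m=((h[...,0]>20)&(h[...,0]<90)&(h[...,1]>100)).astype(np.uint8);m=cv2.morphologyEx(m,cv2.MORPH_CLOSE,np.ones((3,3)))
for q in cv2.findContours(m,0,2)[0]:
    if cv2.contourArea(q)>500: P=np.array([pz(w,*p[0],.03)[:2] for p in q],np.float32);print(cv2.boundingRect(q),cv2.minAreaRect(P*1000))
E
```

```text
time_s: 52.3
tcp_pos: [0.5374, 0.1745, 0.1716]
eef_rot: [179.9, -0.0, 173.6]
contact_force: [0.4, -0.4, 0.2]
gripper_width: 0.0615
gripper_force: 0.0
time_s: 53.1
tcp_pos: [0.4994, 0.0227, 0.1714]
eef_rot: [179.9, -0.0, 173.6]
contact_force: [0.6, -0.3, 0.2]
gripper_width: 0.0618
gripper_force: 0.0
time_s: 53.9
tcp_pos: [0.4612, -0.1291, 0.1713]
eef_rot: [179.9, -0.0, 173.6]
contact_force: [0.4, -0.0, 0.1]
gripper_width: 0.0617
gripper_force: 0.0
time_s: 54.7
tcp_pos: [0.4344, -0.2411, 0.171]
eef_rot: [179.9, -0.1, 174.0]
contact_force: [-1.1, -0.1, 0.3]
gripper_width: 0.0617
gripper_force: 0.0
turn [ 0.02 -0.02 -0.03] shift [-0.36  0.01  7.3 ]
(74, 207, 74, 41) ((447.32183837890625, -403.14404296875), (40.029624938964844, 62.99941635131836), 9.129250526428223)
(146, 181, 71, 101) ((455.19171142578125, -331.9783935546875), (56.77203369140625, 105.83175659179688), 67.6615219116211)
(257, 159, 52, 100) ((440.58148193359375, -240.67630004882812), (44.975738525390625, 91.34677124023438), 84.36522674560547)
```

```bash
python3 -m pendant '[[[-0.3,0,0.6,0,0,0,0.41],[0,0,1,0,0,0,0.41],[0,0,1,0,0,0,0.41],[0,0,1,0,0,0,0.41],[0,0,1,0,0,0,0.41],[0,0,0.9,0,0,0,0.41],[0,0,0.7,0,0,0,0.41],[0,0,0.4,0,0,0,0.41]]]' 30
python3 -m pendant '[[[0,0,0.4,0,0,0,0.41],[0,0,0.25,0,0,0,0.41],[0,0,0.05,0,0,0,0.41],[0,0,0,0,0,0,0.41],[0,0,0,0,0,0,-0.5],[0,0,0,0,0,0,-0.5],[0,0,0,0,0,0,-0.5],[0,0,0,0,0,0,-0.5]]]' 30
python3 -m pendant '[[[0,0,0,0,0,0,-0.5],[0,0,-0.3,0,0,0,-0.5],[0,0,-0.6,0,0,0,-0.5],[0,0,-1,0,0,0,-0.5],[0,0,-1,0,0,0,-0.5],[0,0,-1,0,0,0,-0.5],[0,0,-1,0,0,0,-0.5],[0,0,-1,0,0,0,-0.5]]]' 30
python3 -c "
from h import *
go(G(0,.0375,.165),173.6)"
```

```text
time_s: 55.55
tcp_pos: [0.4404, -0.2403, 0.0372]
eef_rot: [179.9, -0.2, 174.1]
contact_force: [-0.6, -1.0, 0.2]
gripper_width: 0.0615
gripper_force: 0.0
time_s: 56.35
tcp_pos: [0.441, -0.241, 0.0255]
eef_rot: [179.9, -0.0, 174.1]
contact_force: [-0.5, 0.6, 4.3]
gripper_width: 0.046
gripper_force: 30.0
time_s: 57.15
tcp_pos: [0.4404, -0.241, 0.144]
eef_rot: [179.9, -0.1, 174.1]
contact_force: [0.4, -1.2, -1.9]
gripper_width: 0.0458
gripper_force: 30.0
turn [ 0.02 -0.02  0.12] shift [-3.55 25.36 -1.05]
```

```bash
python3 -m pendant '[[[0,0,-0.5,0,0,0.12,-0.5],[-0.14,0.9,-0.5,0,0,0,-0.5],[-0.14,1,0,0,0,0,-0.5],[-0.14,1,0,0,0,0,-0.5],[-0.14,1,0,0,0,0,-0.5],[-0.14,1,0,0,0,0,-0.5],[-0.14,1,0,0,0,0,-0.5],[-0.14,1,0,0,0,0,-0.5]]]' 30
for i in 1 2; do python3 -m pendant '[[[-0.14,1,0,0,0,0,-0.5],[-0.14,1,0,0,0,0,-0.5],[-0.14,1,0,0,0,0,-0.5],[-0.14,1,0,0,0,0,-0.5],[-0.14,1,0,0,0,0,-0.5],[-0.14,1,0,0,0,0,-0.5],[-0.14,1,0,0,0,0,-0.5],[-0.14,1,0,0,0,0,-0.5]]]' 30|tail -6; done
python3 -m pendant '[[[-0.14,0.9,0,0,0,0,-0.5],[-0.1,0.9,0,0,0,0,-0.5],[-0.1,0.5,0,0,0,0,-0.5],[0,0,0,0,0,0,-0.5],[0,0,0.5,0,0,0,-0.5],[0,0,0.8,0,0,0,-0.5],[0,0,1,0,0,0,-0.5],[0,0,1,0,0,0,-0.5]]]' 30
python3 -c "
from h import *
go(G(0,.0375,.032),173.6);s=r.get_state();print(s['gripper_width'])"
```

```text
time_s: 57.95
tcp_pos: [0.4754, -0.1053, 0.1628]
eef_rot: [179.9, -0.1, 173.6]
contact_force: [-0.3, -0.2, -1.5]
gripper_width: 0.0458
gripper_force: 30.0
time_s: 58.75
tcp_pos: [0.5155, 0.051, 0.1629]
eef_rot: [180.0, -0.1, 173.6]
contact_force: [0.4, -0.4, -2.9]
gripper_width: 0.046
gripper_force: 30.0
time_s: 59.55
tcp_pos: [0.5564, 0.2085, 0.1636]
eef_rot: [179.9, -0.1, 173.6]
contact_force: [0.3, -0.0, -1.0]
gripper_width: 0.046
gripper_force: 30.0
time_s: 60.35
tcp_pos: [0.5675, 0.2508, 0.0967]
eef_rot: [179.9, -0.1, 173.5]
contact_force: [-1.2, -0.3, -1.6]
gripper_width: 0.0459
gripper_force: 30.0
turn [ 0.02 -0.02 -0.02] shift [0.02 0.21 3.23]
0.04593050561561882
```

```bash
python3 -m pendant '[[[0,0.08,0.8,0,0,0,-0.5],[0,0,0.8,0,0,0,-0.5],[0,0,0.6,0,0,0,-0.5],[0,0,0.4,0,0,0,-0.5],[0,0,0.3,0,0,0,-0.5],[0,0,0.2,0,0,0,-0.5],[0,0,0.13,0,0,0,-0.5],[0,0,0,0,0,0,-0.5]]]' 30
python3 -m pendant '[[[0,0,0.08,0,0,0,-0.5],[0,0,0,0,0,0,-0.5],[0,0,0,0,0,0,0.2],[0,0,0,0,0,0,0.2],[0,0,0,0,0,0,0.2],[0,0,0,0,0,0,0.2],[0,0,-0.3,0,0,0,0.2],[0,0,-0.8,0,0,0,0.2]]]' 30
python3 -m pendant '[[[0,0,-1,0,0,0,0.2],[0,0,-1,0,0,0,0.2],[0,0,-1,0,0,0,0.2],[0,0,-1,0,0,0,0.2],[0,0,-1,0,0,0,0.2],[0,0,-0.8,0,0,0,0.2],[0,0,0,0,0,0,0.2],[0,0,0,0,0,0,0.2]]]' 30
python3 - <<'E'
from h import *
t=np.radians(-11.7);g=np.array([.4538,-.3315])-.012*np.array([np.cos(t),np.sin(t)])
print(g);go([*g,.165],168.3)
w=cap('wrist');save(w,'w15');c=cap('top')
for n,c in(('w',w),('t',c)):
    h=cv2.cvtColor(c['f'],cv2.COLOR_BGR2HSV);m=((h[...,0]>20)&(h[...,0]<90)&(h[...,1]>100)).astype(np.uint8);m=cv2.morphologyEx(m,cv2.MORPH_CLOSE,np.ones((3,3)))
    for q in cv2.findContours(m,0,2)[0]:
        if cv2.contourArea(q)>150:
            P=np.array([pz(c,*p[0],.033)[:2] for p in q],np.float32);R0=cv2.minAreaRect(P*1000)
            if .35<R0[0][0]/1000<.65 and R0[0][1]<450: print(n,R0)
E
```

```text
time_s: 61.15
tcp_pos: [0.568, 0.2536, 0.0331]
eef_rot: [179.9, -0.1, 173.6]
contact_force: [0.0, -0.3, -1.8]
gripper_width: 0.0459
gripper_force: 30.0
time_s: 61.95
tcp_pos: [0.5672, 0.2529, 0.0527]
eef_rot: [-180.0, -0.2, 173.6]
contact_force: [0.8, 0.4, -0.6]
gripper_width: 0.0525
gripper_force: 0.0
time_s: 62.75
tcp_pos: [0.568, 0.2534, 0.1698]
eef_rot: [179.9, -0.0, 173.6]
contact_force: [-0.3, -0.4, -0.5]
gripper_width: 0.0526
gripper_force: 0.0
[ 0.44204933 -0.32906655]
turn [ 0.03 -0.01  1.32] shift [  0.26 -29.79   0.24]
w ((568.19677734375, 254.25872802734375), (44.88747024536133, 91.37747955322266), 83.94559478759766)
w ((574.6959838867188, 328.3385925292969), (52.13369369506836, 91.66653442382812), 84.4361572265625)
t ((452.91229248046875, -330.60467529296875), (43.540260314941406, 88.17156219482422), 78.30608367919922)
t ((472.9931640625, -403.2335205078125), (87.8330078125, 44.0763053894043), 9.13022518157959)
t ((544.9005737304688, 253.391357421875), (46.887908935546875, 42.826969146728516), 82.37692260742188)
t ((554.2999267578125, 328.4803466796875), (46.74869918823242, 48.9697380065918), 86.4302978515625)
```

```bash
python3 -m pendant '[[[0,-0.8,0,0,0,0.66,0.27],[0,-1,0,0,0,0.66,0.27],[0,-1,0,0,0,0,0.27],[0,-1,0,0,0,0,0.27],[0,-1,0,0,0,0,0.27],[0,-1,0,0,0,0,0.27],[0,-1,0,0,0,0,0.27],[0,-1,0,0,0,0,0.27]]]' 30
for i in 1 2; do python3 -m pendant '[[[0,-1,0,0,0,0,0.27],[0,-1,0,0,0,0,0.27],[0,-1,0,0,0,0,0.27],[0,-1,0,0,0,0,0.27],[0,-1,0,0,0,0,0.27],[0,-1,0,0,0,0,0.27],[0,-1,0,0,0,0,0.27],[0,-1,0,0,0,0,0.27]]]' 30|tail -6; done
python3 -m pendant '[[[0,-1,0,0,0,0,0.27],[0,-1,0,0,0,0,0.27],[0.1,-1,0,0,0,0,0.27],[0.1,-1,0,0,0,0,0.27],[0,-1,0,0,0,0,0.27],[0,-0.8,0,0,0,0,0.27],[0,0,0,0,0,0,0.27],[0,0,0,0,0,0,0.27]]]' 30
python3 - <<'E'
from h import *
go([.44205,-.329,.025],168.3);w=cap('wrist');save(w,'w16')
h=cv2.cvtColor(w['f'],cv2.COLOR_BGR2HSV);m=((h[...,0]>20)&(h[...,0]<90)&(h[...,1]>100)).astype(np.uint8);m=cv2.morphologyEx(m,cv2.MORPH_CLOSE,np.ones((3,3)))
for q in cv2.findContours(m,0,2)[0]:
    if cv2.contourArea(q)>500: P=np.array([pz(w,*p[0],.03)[:2] for p in q],np.float32);print(cv2.boundingRect(q),cv2.minAreaRect(P*1000))
E
```

```text
time_s: 63.65
tcp_pos: [0.5384, 0.0985, 0.1694]
eef_rot: [179.9, -0.1, 168.3]
contact_force: [0.7, -0.6, -0.2]
gripper_width: 0.0557
gripper_force: 0.0
time_s: 64.45
tcp_pos: [0.5059, -0.058, 0.1692]
eef_rot: [179.9, -0.1, 168.3]
contact_force: [0.9, 0.6, -0.4]
gripper_width: 0.0557
gripper_force: 0.0
time_s: 65.25
tcp_pos: [0.4733, -0.2146, 0.1689]
eef_rot: [179.9, -0.1, 168.3]
contact_force: [1.2, -0.3, -0.3]
gripper_width: 0.0557
gripper_force: 0.0
time_s: 66.05
tcp_pos: [0.4459, -0.3264, 0.1686]
eef_rot: [179.9, -0.1, 168.2]
contact_force: [0.0, 0.2, 1.6]
gripper_width: 0.0554
gripper_force: 0.0
turn [ 0.02 -0.02 -0.01] shift [ 0.16 -0.17  7.18]
(165, 197, 84, 85) ((471.2748107910156, -403.3555603027344), (87.52822875976562, 57.62409973144531), 8.810056686401367)
(252, 162, 53, 103) ((454.6880798339844, -331.17138671875), (44.92372131347656, 93.9773941040039), 78.6491928100586)
```

```bash
python3 -m pendant '[[[0.16,-0.14,0.5,0,0,0,0.27],[0,0,1,0,0,0,0.27],[0,0,1,0,0,0,0.27],[0,0,1,0,0,0,0.27],[0,0,1,0,0,0,0.27],[0,0,0.8,0,0,0,0.27],[0,0,0.5,0,0,0,0.27],[0,0,0.4,0,0,0,0.27]]]' 30
python3 -m pendant '[[[0,0,0.4,0,0,0,0.27],[0,0,0.35,0,0,0,0.27],[0,0,0.2,0,0,0,0.27],[0,0,0.03,0,0,0,0.27],[0,0,0,0,0,0,-0.5],[0,0,0,0,0,0,-0.5],[0,0,0,0,0,0,-0.5],[0,0,0,0,0,0,-0.5]]]' 30
python3 -m pendant '[[[0,0,0,0,0,0,-0.5],[0,0,-0.3,0,0,0,-0.5],[0,0,-0.6,0,0,0,-0.5],[0,0,-1,0,0,0,-0.5],[0,0,-1,0,0,0,-0.5],[0,0,-1,0,0,0,-0.5],[0,0,-1,0,0,0,-0.5],[0,0,-1,0,0,0,-0.5]]]' 30
python3 -c "
from h import *
go(G(-.012,-.0375,.165),173.6)"
```

```text
time_s: 66.9
tcp_pos: [0.4425, -0.3275, 0.0438]
eef_rot: [179.9, -0.1, 168.4]
contact_force: [1.2, -0.4, 0.8]
gripper_width: 0.0553
gripper_force: 0.0
time_s: 67.7
tcp_pos: [0.443, -0.328, 0.0255]
eef_rot: [179.9, -0.0, 168.3]
contact_force: [0.1, -1.5, 1.6]
gripper_width: 0.046
gripper_force: 30.0
time_s: 68.5
tcp_pos: [0.4427, -0.3279, 0.145]
eef_rot: [179.9, -0.0, 168.3]
contact_force: [0.5, 0.0, -1.6]
gripper_width: 0.0456
gripper_force: 30.0
turn [ 0.02 -0.   -1.32] shift [-2.35 25.91 -1.  ]
```

```bash
python3 -m pendant '[[[0,0,-0.5,0,0,-0.66,-0.5],[0,0.3,-0.4,0,0,-0.66,-0.5],[-0.09,1,0,0,0,0,-0.5],[-0.09,1,0,0,0,0,-0.5],[-0.09,1,0,0,0,0,-0.5],[-0.09,1,0,0,0,0,-0.5],[-0.09,1,0,0,0,0,-0.5],[-0.09,1,0,0,0,0,-0.5]]]' 30
for i in 1 2; do python3 -m pendant '[[[-0.09,1,0,0,0,0,-0.5],[-0.09,1,0,0,0,0,-0.5],[-0.09,1,0,0,0,0,-0.5],[-0.09,1,0,0,0,0,-0.5],[-0.09,1,0,0,0,0,-0.5],[-0.09,1,0,0,0,0,-0.5],[-0.09,1,0,0,0,0,-0.5],[-0.09,1,0,0,0,0,-0.5]]]' 30|tail -6; done
python3 -m pendant '[[[-0.09,1,0,0,0,0,-0.5],[-0.09,1,0,0,0,0,-0.5],[-0.09,1,0,0,0,0,-0.5],[-0.09,0.6,0,0,0,0,-0.5],[0,0,0.5,0,0,0,-0.5],[0,0,0.8,0,0,0,-0.5],[0,0,1,0,0,0,-0.5],[0,0,1,0,0,0,-0.5]]]' 30
python3 -c "
from h import *
go(G(-.012,-.039,.032),173.6);s=r.get_state();print(s['gripper_width'])"
```

```text
time_s: 69.3
tcp_pos: [0.4679, -0.2032, 0.1623]
eef_rot: [179.9, -0.0, 173.6]
contact_force: [-0.4, 0.2, -1.5]
gripper_width: 0.0453
gripper_force: 30.0
time_s: 70.1
tcp_pos: [0.5001, -0.0458, 0.1625]
eef_rot: [179.9, -0.0, 173.6]
contact_force: [-0.6, 0.3, -1.4]
gripper_width: 0.0458
gripper_force: 30.0
time_s: 70.9
tcp_pos: [0.5323, 0.1116, 0.1626]
eef_rot: [179.9, -0.0, 173.6]
contact_force: [-1.2, -0.2, -0.4]
gripper_width: 0.0464
gripper_force: 30.0
time_s: 71.7
tcp_pos: [0.547, 0.181, 0.0946]
eef_rot: [179.9, -0.1, 173.6]
contact_force: [0.2, -0.2, -1.6]
gripper_width: 0.0459
gripper_force: 30.0
turn [ 0.01 -0.02 -0.01] shift [-0.   -0.03  3.13]
0.04585002331309582
```

```bash
python3 -m pendant '[[[0,0,0.8,0,0,0,-0.5],[0,0,0.8,0,0,0,-0.5],[0,0,0.6,0,0,0,-0.5],[0,0,0.4,0,0,0,-0.5],[0,0,0.3,0,0,0,-0.5],[0,0,0.2,0,0,0,-0.5],[0,0,0.05,0,0,0,-0.5],[0,0,0,0,0,0,-0.5]]]' 30
python3 -m pendant '[[[0,0,0.05,0,0,0,-0.5],[0,0,0,0,0,0,-0.5],[0,0,0,0,0,0,0.2],[0,0,0,0,0,0,0.2],[0,0,0,0,0,0,0.2],[0,0,0,0,0,0,0.2],[0,0,-0.3,0,0,0,0.2],[0,0,-0.8,0,0,0,0.2]]]' 30
python3 -m pendant '[[[0,0,-1,0,0,0,0.2],[0,0,-1,0,0,0,0.2],[0,0,-1,0,0,0,0.2],[0,0,-1,0,0,0,0.2],[0,0,-1,0,0,0,0.2],[0,0,-0.8,0,0,0,0.2],[0,0,0,0,0,0,0.2],[0,0,0,0,0,0,0.2]]]' 30
python3 - <<'E'
from h import *
go([.4735,-.4035,.165],-170.9)
w=cap('wrist');save(w,'w17');c=cap('top')
for n,c in(('w',w),('t',c)):
    h=cv2.cvtColor(c['f'],cv2.COLOR_BGR2HSV);m=((h[...,0]>20)&(h[...,0]<90)&(h[...,1]>100)).astype(np.uint8);m=cv2.morphologyEx(m,cv2.MORPH_CLOSE,np.ones((3,3)))
    for q in cv2.findContours(m,0,2)[0]:
        if cv2.contourArea(q)>150:
            P=np.array([pz(c,*p[0],.033)[:2] for p in q],np.float32);R0=cv2.minAreaRect(P*1000)
            if .35<R0[0][0]/1000<.65 and R0[0][1]<450: print(n,R0,Ginv(np.array(R0[0])/1000))
E
```

```text
time_s: 72.5
tcp_pos: [0.5475, 0.1818, 0.033]
eef_rot: [179.9, -0.0, 173.6]
contact_force: [0.0, -0.1, -1.6]
gripper_width: 0.0461
gripper_force: 30.0
time_s: 73.3
tcp_pos: [0.5465, 0.1811, 0.0531]
eef_rot: [-180.0, -0.2, 173.6]
contact_force: [0.3, 0.6, 0.6]
gripper_width: 0.0526
gripper_force: 0.0
time_s: 74.1
tcp_pos: [0.5474, 0.1815, 0.1701]
eef_rot: [179.9, -0.0, 173.6]
contact_force: [0.4, -0.5, -0.8]
gripper_width: 0.0528
gripper_force: 0.0
turn [ 0.03 -0.   -3.88] shift [  8.27 -28.3    0.26]
w ((562.1942749023438, 180.58473205566406), (45.106319427490234, 92.46817016601562), 83.83538818359375) [ 0.00304951 -0.03710659]
w ((567.5624389648438, 253.10592651367188), (50.872886657714844, 92.38766479492188), 83.69701385498047) [0.00030036 0.03556103]
w ((566.06689453125, 327.5921325683594), (61.552825927734375, 75.13334655761719), 83.92347717285156) [-0.00948876  0.10941632]
t ((473.18768310546875, -403.2086486816406), (87.44249725341797, 44.098045349121094), 8.963074684143066) [-0.02032756 -0.6271832 ]
t ((539.2274780273438, 256.00634765625), (43.39100646972656, 31.362749099731445), 83.95889282226562) [-0.02818132  0.0352849 ]
```

```bash
python3 -m pendant '[[[0,0,0,0,0,-0.97,0.41],[0,0,0,0,0,-0.97,0.41],[0,0,0,0,0,-0.97,0.41],[0,0,0,0,0,-0.97,0.41],[0.29,-1,0,0,0,0,0.41],[0.29,-1,0,0,0,0,0.41],[0.29,-1,0,0,0,0,0.41],[0.29,-1,0,0,0,0,0.41]]]' 30
for i in 1 2; do python3 -m pendant '[[[0.29,-1,0,0,0,0,0.41],[0.29,-1,0,0,0,0,0.41],[0.29,-1,0,0,0,0,0.41],[0.29,-1,0,0,0,0,0.41],[0.29,-1,0,0,0,0,0.41],[0.29,-1,0,0,0,0,0.41],[0.29,-1,0,0,0,0,0.41],[0.29,-1,0,0,0,0,0.41]]]' 30|tail -6; done
python3 -m pendant '[[[0.29,-1,0,0,0,0,0.41],[0.29,-1,0,0,0,0,0.41],[0.29,-1,0,0,0,0,0.41],[0.29,-1,0,0,0,0,0.41],[0.29,-1,0,0,0,0,0.41],[0.29,-1,0,0,0,0,0.41],[0.29,-1,0,0,0,0,0.41],[0.25,-1,0,0,0,0,0.41]]]' 30
python3 - <<'E'
from h import *
go([.4737,-.4035,.025],-171);w=cap('wrist');save(w,'w18')
t=load('top0');print('pots right/left edge',pz(t,429,243,.12),pz(t,447,243,.12))
h=cv2.cvtColor(w['f'],cv2.COLOR_BGR2HSV);m=((h[...,0]>20)&(h[...,0]<90)&(h[...,1]>100)).astype(np.uint8);m=cv2.morphologyEx(m,cv2.MORPH_CLOSE,np.ones((3,3)))
for q in cv2.findContours(m,0,2)[0]:
    if cv2.contourArea(q)>500: P=np.array([pz(w,*p[0],.03)[:2] for p in q],np.float32);print(cv2.boundingRect(q),cv2.minAreaRect(P*1000))
E
```

```text
time_s: 75.0
tcp_pos: [0.5364, 0.0967, 0.1692]
eef_rot: [179.9, -0.1, -171.0]
contact_force: [0.5, -0.6, -0.4]
gripper_width: 0.062
gripper_force: 0.0
time_s: 75.8
tcp_pos: [0.5156, -0.0685, 0.1692]
eef_rot: [179.9, -0.1, -171.0]
contact_force: [-0.3, 0.2, -0.5]
gripper_width: 0.0622
gripper_force: 0.0
time_s: 76.6
tcp_pos: [0.4948, -0.2336, 0.169]
eef_rot: [179.9, -0.1, -171.0]
contact_force: [0.2, -0.3, -0.8]
gripper_width: 0.0618
gripper_force: 0.0
time_s: 77.4
tcp_pos: [0.4748, -0.3985, 0.1687]
eef_rot: [179.9, -0.1, -171.0]
contact_force: [0.7, 0.7, -0.6]
gripper_width: 0.0614
gripper_force: 0.0
turn [ 0.03 -0.02  0.  ] shift [ 0.09 -0.24  7.18]
pots right/left edge [ 0.41989667 -0.51335997  0.12      ] [ 0.42050269 -0.55994209  0.12      ]
(249, 150, 54, 103) ((474.5224609375, -404.2819519042969), (91.86768341064453, 44.85840606689453), 9.05886459350586)
```

Run:
```python
from h import *
t=load('top0')
print(pz(t,434,185,.17),pz(t,427,192,.12),[pd(t,u,v).round(3) for u,v in((420,190),(427,195),(430,200),(434,185),(418,195))])
```

```text
[ 0.55826085 -0.51622585  0.17      ] [ 0.55063112 -0.51145156  0.12      ] [array([ 0.557, -0.495,  0.112]), array([ 0.541, -0.509,  0.128]), array([ 0.53 , -0.519,  0.119]), array([ 0.558, -0.516,  0.17 ]), array([ 0.545, -0.492,  0.105])]
```

```bash
python3 -c "
from h import *
go([.4658,-.4008,.025],-171)"
```

```text
turn [ 0.02 -0.03 -0.01] shift [0.44 0.07 7.17]
```

```bash
python3 -m pendant '[[[0.44,0.07,0,0,0,0,0.41],[0,0,0.6,0,0,0,0.41],[0,0,1,0,0,0,0.41],[0,0,1,0,0,0,0.41],[0,0,1,0,0,0,0.41],[0,0,0.9,0,0,0,0.41],[0,0,0.7,0,0,0,0.41],[0,0,0.5,0,0,0,0.41]]]' 30
python3 -m pendant '[[[0,0,0.6,0,0,0,0.41],[0,0,0.5,0,0,0,0.41],[0,0,0.3,0,0,0,0.41],[0,0,0.07,0,0,0,0.41],[0,0,0,0,0,0,-0.5],[0,0,0,0,0,0,-0.5],[0,0,0,0,0,0,-0.5],[0,0,0,0,0,0,-0.5]]]' 30
python3 -m pendant '[[[0,0,0,0,0,0,-0.5],[0,0,-0.3,0,0,0,-0.5],[0,0,-0.6,0,0,0,-0.5],[0,0,-1,0,0,0,-0.5],[0,0,-1,0,0,0,-0.5],[0,0,-1,0,0,0,-0.5],[0,0,-1,0,0,0,-0.5],[0,0,-1,0,0,0,-0.5]]]' 30
python3 -c "
from h import *
go(G(-.008,-.113,.165),173.6)"
```

```text
time_s: 78.25
tcp_pos: [0.4669, -0.3962, 0.0536]
eef_rot: [179.9, -0.1, -170.9]
contact_force: [-0.7, -0.4, -0.2]
gripper_width: 0.0621
gripper_force: 0.0
time_s: 79.05
tcp_pos: [0.4676, -0.3968, 0.0258]
eef_rot: [179.9, -0.0, -170.9]
contact_force: [0.5, -0.1, -1.2]
gripper_width: 0.0457
gripper_force: 30.0
time_s: 79.85
tcp_pos: [0.4676, -0.3971, 0.1457]
eef_rot: [179.9, 0.0, -170.9]
contact_force: [-0.9, -0.4, -0.5]
gripper_width: 0.0457
gripper_force: 30.0
turn [0.01 0.   3.88] shift [-0.93 25.43 -0.96]
```

```bash
python3 -m pendant '[[[0,0,-0.5,0,0,0.97,-0.5],[0,0,-0.4,0,0,0.97,-0.5],[0,0,0,0,0,0.97,-0.5],[0,0,0,0,0,0.97,-0.5],[-0.04,0.7,0,0,0,0,-0.5],[-0.04,1,0,0,0,0,-0.5],[-0.04,1,0,0,0,0,-0.5],[-0.04,1,0,0,0,0,-0.5]]]' 30
for i in 1 2; do python3 -m pendant '[[[-0.04,1,0,0,0,0,-0.5],[-0.04,1,0,0,0,0,-0.5],[-0.04,1,0,0,0,0,-0.5],[-0.04,1,0,0,0,0,-0.5],[-0.04,1,0,0,0,0,-0.5],[-0.04,1,0,0,0,0,-0.5],[-0.04,1,0,0,0,0,-0.5],[-0.04,1,0,0,0,0,-0.5]]]' 30|tail -6; done
python3 -m pendant '[[[-0.03,1,0,0,0,0,-0.5],[-0.03,1,0,0,0,0,-0.5],[-0.03,1,0,0,0,0,-0.5],[-0.03,1,0,0,0,0,-0.5],[0,1,0,0,0,0,-0.5],[0,0.5,0,0,0,0,-0.5],[0,0,0,0,0,0,-0.5],[0,0,0,0,0,0,-0.5]]]' 30
python3 -c "
from h import *
go(G(-.008,-.113,.032),173.6);s=r.get_state();print(s['gripper_width'])"
```

```text
time_s: 80.65
tcp_pos: [0.4791, -0.3227, 0.1624]
eef_rot: [179.9, -0.0, 173.7]
contact_force: [-0.5, -0.2, -1.8]
gripper_width: 0.046
gripper_force: 30.0
time_s: 81.45
tcp_pos: [0.5032, -0.1643, 0.1627]
eef_rot: [179.9, -0.0, 173.7]
contact_force: [0.1, 0.3, -1.0]
gripper_width: 0.0454
gripper_force: 30.0
time_s: 82.25
tcp_pos: [0.5273, -0.006, 0.1629]
eef_rot: [179.9, -0.0, 173.7]
contact_force: [-0.2, 0.2, -1.3]
gripper_width: 0.0457
gripper_force: 30.0
time_s: 83.05
tcp_pos: [0.5418, 0.1017, 0.1625]
eef_rot: [179.9, -0.1, 173.7]
contact_force: [0.6, -0.0, -0.4]
gripper_width: 0.0459
gripper_force: 30.0
turn [ 0.02 -0.01  0.01] shift [-0.02  0.24  6.52]
0.04587575392736496
```

```bash
python3 -m pendant '[[[0,0.22,0.6,0,0,0,-0.5],[0,0,1,0,0,0,-0.5],[0,0,1,0,0,0,-0.5],[0,0,1,0,0,0,-0.5],[0,0,1,0,0,0,-0.5],[0,0,0.7,0,0,0,-0.5],[0,0,0.4,0,0,0,-0.5],[0,0,0.3,0,0,0,-0.5]]]' 30
python3 -m pendant '[[[0,0,0.25,0,0,0,-0.5],[0,0,0.15,0,0,0,-0.5],[0,0,0.1,0,0,0,-0.5],[0,0,0,0,0,0,-0.5],[0,0,0,0,0,0,-0.5],[0,0,0,0,0,0,0.2],[0,0,0,0,0,0,0.2],[0,0,0,0,0,0,0.2]]]' 30
python3 -m pendant '[[[0,0,0,0,0,0,0.2],[0,0,-0.5,0,0,0,0.2],[0,0,-1,0,0,0,0.2],[0,0,-1,0,0,0,0.2],[0,0,-1,0,0,0,0.2],[0,0,-1,0,0,0,0.2],[0,0,-1,0,0,0,0.2],[0,0,-1,0,0,0,0.2]]]' 30
python3 -m pendant '[[[0,0,-1,0,0,0,0],[0,-0.5,-1,0,0,0,-0.4],[0,-0.5,-1,0,0,0,-1],[0,0,-1,0,0,0,-1],[0,0,-0.8,0,0,0,-1],[0,0,0,0,0,0,-1],[0,0,0,0,0,0,-1],[0,0,0,0,0,0,-1]]]' 30
python3 - <<'E'
from h import *
w=cap('wrist');save(w,'w19');t=cap('top');save(t,'t19');s=cap('scene');save(s,'s19')
for n,c in(('w',w),('t',t),('s',s)):
    h=cv2.cvtColor(c['f'],cv2.COLOR_BGR2HSV);m=((h[...,0]>20)&(h[...,0]<90)&(h[...,1]>100)).astype(np.uint8);m=cv2.morphologyEx(m,cv2.MORPH_CLOSE,np.ones((3,3)))
    for q in cv2.findContours(m,0,2)[0]:
        if cv2.contourArea(q)>150:
            P=np.array([pz(c,*p[0],.033)[:2] for p in q],np.float32);R0=cv2.minAreaRect(P*1000)
            if .35<R0[0][0]/1000<.65 and R0[0][1]<400: print(n,np.round(R0[0]),np.round(R0[1]),round(R0[2],1),Ginv(np.array(R0[0])/1000))
E
```

```text
time_s: 83.85
tcp_pos: [0.5423, 0.1057, 0.0413]
eef_rot: [180.0, -0.1, 173.6]
contact_force: [0.0, -0.1, -0.4]
gripper_width: 0.0456
gripper_force: 30.0
time_s: 84.65
tcp_pos: [0.5428, 0.1064, 0.0326]
eef_rot: [179.9, -0.0, 173.6]
contact_force: [-0.4, -0.3, -0.7]
gripper_width: 0.0524
gripper_force: 0.0
time_s: 85.45
tcp_pos: [0.5426, 0.106, 0.164]
eef_rot: [179.9, -0.0, 173.6]
contact_force: [0.8, 0.5, 0.3]
gripper_width: 0.0524
gripper_force: 0.0
time_s: 86.25
tcp_pos: [0.54, 0.0859, 0.2576]
eef_rot: [180.0, -0.1, 173.6]
contact_force: [-0.1, -0.1, 0.3]
gripper_width: 0.001
gripper_force: 0.0
w [568. 253.] [60. 89.] 84.0 [0.00095837 0.03504108]
w [576. 325.] [67. 95.] 83.9 [0.00078232 0.10845778]
w [560. 180.] [52. 92.] 83.8 [ 0.00056785 -0.03823176]
w [549. 107.] [45. 90.] 83.6 [-0.0023367  -0.11151212]
w [ 466. -125.] [13. 22.] 82.3 [-0.05796503 -0.35166721]
t [532. 106.] [46. 57.] 83.6 [-0.01874976 -0.11459882]
t [542. 182.] [43. 54.] 83.1 [-0.01722226 -0.03804741]
t [550. 253.] [48. 54.] 84.6 [-0.01712444  0.03339317]
t [566. 326.] [49. 73.] 83.0 [-0.0088394  0.1074573]
s [544. 103.] [61. 90.] 87.9 [-0.00652478 -0.11590514]
s [541. 179.] [58. 66.] 83.0 [-0.01778121 -0.04082091]
s [550. 251.] [62. 62.] 85.0 [-0.01722326  0.0313234 ]
s [546. 327.] [64. 46.] 82.9 [-0.02944511  0.10609663]
```

Run:
```python
from h import *
for n in('t19','s19'):
    c=load(n);v,u=np.mgrid[0:420,0:560];
    d=c['d'];uv=np.stack([u,v],-1).reshape(-1,1,2).astype(float)
    p=cv2.undistortPoints(uv,c['K'],np.array([float(c['k']),0,0,0]))[:,0]
    P=c['T'][:3,3]+(np.c_[p[:,0],-p[:,1],-np.ones(len(p))]*d.reshape(-1,1))@c['T'][:3,:3].T
    t=np.radians(GY);q=P[:,:2]-GC;g=np.c_[q[:,0]*np.cos(t)+q[:,1]*np.sin(t),-q[:,0]*np.sin(t)+q[:,1]*np.cos(t),P[:,2]]
    k=(g[:,2]>.17)&(g[:,2]<.22)&(g[:,0]>.08)&(g[:,0]<.17)&(abs(g[:,1])<.06)
    s=g[k];print(n,k.sum());
    for y in(-.05,-.03,-.01,.01,.03,.05):
        e=s[abs(s[:,1]-y)<.01]
        if len(e):print(y,len(e),np.median(e,0).round(4),e.max(0).round(3),e.min(0).round(3))
P=G(.122,0,.25);go(P,-96.4);print(P)
```

```text
t19 0
s19 290
-0.05 72 [ 0.1233 -0.0534  0.1947] [ 0.132 -0.04   0.202] [ 0.113 -0.058  0.171]
-0.03 44 [ 0.1265 -0.03    0.1988] [ 0.131 -0.02   0.202] [ 0.12  -0.04   0.192]
-0.01 43 [ 0.1267 -0.0102  0.1991] [ 0.132 -0.     0.205] [ 0.119 -0.02   0.191]
0.01 46 [0.1265 0.0102 0.1987] [0.131 0.02  0.205] [0.119 0.    0.191]
0.03 42 [0.1276 0.0297 0.1991] [0.131 0.039 0.203] [0.121 0.02  0.192]
0.05 43 [0.1241 0.0472 0.196 ] [0.132 0.055 0.202] [0.114 0.041 0.171]
turn [ 3.00e-02 -2.00e-02 -2.25e+01] shift [-6.68 -6.51  0.38]
[0.68453969 0.20420079 0.25      ]
```

```bash
for i in 1 2; do python3 -m pendant '[[[0,0,0,0,0,-1,-0.3],[0,0,0,0,0,-1,-0.3],[0,0,0,0,0,-1,-0.3],[0,0,0,0,0,-1,-0.3],[0,0,0,0,0,-1,-0.3],[0,0,0,0,0,-1,-0.3],[0,0,0,0,0,-1,-0.3],[0,0,0,0,0,-1,-0.3]]]' 20|tail -6; done
python3 -m pendant '[[[0,0,0,0,0,-1,-0.3],[0,0,0,0,0,-1,-0.3],[0,0,0,0,0,-1,-0.3],[0,0,0,0,0,-1,-0.3],[0,0,0,0,0,-1,-0.3],[0,0,0,0,0,-1,-0.3],[0,0,0,0,0,-0.5,-0.3],[0,0,0,0,0,0,-0.3]]]' 20
python3 -m pendant '[[[-0.8,-0.8,0,0,0,0,-0.3],[-1,-1,0,0,0,0,-0.3],[-1,-1,0,0,0,0,-0.3],[-1,-1,0,0,0,0,-0.3],[-1,-1,0,0,0,0,-0.3],[-1,-1,0,0,0,0,-0.3],[-0.8,-0.7,0,0,0,0,-0.3],[0,0,0,0,0,0,-0.3]]]' 20
python3 -c "
from h import *
go(G(.1235,0,.203),-96.4);print(r.get_state()['joints'].round(1))"
```

```text
time_s: 87.2
tcp_pos: [0.5404, 0.0861, 0.2577]
eef_rot: [179.9, -0.1, -154.2]
contact_force: [0.1, 0.1, -0.7]
gripper_width: 0.0308
gripper_force: 0.0
time_s: 88.0
tcp_pos: [0.5404, 0.086, 0.2577]
eef_rot: [179.9, -0.0, -122.2]
contact_force: [-0.5, -0.3, 0.0]
gripper_width: 0.0308
gripper_force: 0.0
time_s: 88.8
tcp_pos: [0.5404, 0.0861, 0.2577]
eef_rot: [179.9, 0.0, -96.4]
contact_force: [-0.4, 0.8, -0.7]
gripper_width: 0.0305
gripper_force: 0.0
time_s: 89.6
tcp_pos: [0.6857, 0.2043, 0.2562]
eef_rot: [179.9, -0.0, -96.4]
contact_force: [-1.3, -0.3, -0.1]
gripper_width: 0.0309
gripper_force: 0.0
turn [ 0.04 -0.   -0.01] shift [ 0.01 -0.02  2.66]
[ 32.1  24.2   7.3  -0.1 -73.2 -38.5]
```

```bash
python3 -m pendant '[[[0,-0.02,0.6,0,0,0,-0.3],[0,0,0.8,0,0,0,-0.3],[0,0,0.7,0,0,0,-0.3],[0,0,0.4,0,0,0,-0.3],[0,0,0.16,0,0,0,-0.3],[0,0,0,0,0,0,-0.3],[0,0,0,0,0,0,-1],[0,0,0,0,0,0,-1]]]' 15
python3 -m pendant '[[[0,0,0,0,0,0,-1],[0,0,0,0,0,0,-1],[0,0,0,0,0,0,-1],[0,0,0,0,0,0,-1],[0,0,0,0,0,0,-1],[0,0,0,0,0,0,-1],[0,0,0,0,0,0,-1],[0,0,0,0,0,0,-1]]]' 15
python3 - <<'E'
from h import *
s=r.get_state();print(Ginv(s['tcp_pos']),s['tcp_pos'],s['contact_force'],s['gripper_width'])
x0=Ginv(s['tcp_pos'])[0];hx=.0625
f=lambda a:np.array([hx-.165*np.cos(a)+.004*np.sin(a),.04+.165*np.sin(a)+.004*np.cos(a)])
from scipy.optimize import brentq
a0=brentq(lambda a:f(a)[0]-x0,1.5,2.1);print('a0',a0,f(a0))
A=np.linspace(a0,.524,33)
Q=np.array([f(a) for a in A]);D=np.diff(Q,axis=0)/.02
# tool y=-gutter x, tool z=down
for i in range(0,32,8): print([(round(-d[0],2),round(-d[1],2)) for d in D[i:i+8]])
print('final tcp G x,z',f(.524)[0],f(.524)[1]+s['tcp_pos'][2]-f(a0)[1])
E
```

```text
time_s: 90.4
tcp_pos: [0.6852, 0.2029, 0.2059]
eef_rot: [-180.0, 0.1, -96.4]
contact_force: [-0.7, -0.7, 0.2]
gripper_width: 0.0201
gripper_force: 0.0
time_s: 91.2
tcp_pos: [0.6859, 0.2029, 0.2062]
eef_rot: [-179.9, 0.1, -96.4]
contact_force: [4.9, -0.0, 5.5]
gripper_width: 0.0113
gripper_force: 15.0
[ 0.12347413 -0.00116656] [0.6858746  0.20287718 0.20621196] [ 4.85098394 -0.03236872  5.46529522] 0.011274208928701889
a0 1.9249559998203096 [0.12347413 0.1933726 ]
[(np.float64(0.34), np.float64(-0.13)), (np.float64(0.34), np.float64(-0.11)), (np.float64(0.35), np.float64(-0.1)), (np.float64(0.35), np.float64(-0.08)), (np.float64(0.36), np.float64(-0.07)), (np.float64(0.36), np.float64(-0.05)), (np.float64(0.36), np.float64(-0.03)), (np.float64(0.36), np.float64(-0.02))]
[(np.float64(0.36), np.float64(-0.0)), (np.float64(0.36), np.float64(0.01)), (np.float64(0.36), np.float64(0.03)), (np.float64(0.36), np.float64(0.05)), (np.float64(0.36), np.float64(0.06)), (np.float64(0.35), np.float64(0.08)), (np.float64(0.35), np.float64(0.09)), (np.float64(0.35), np.float64(0.11))]
[(np.float64(0.34), np.float64(0.12)), (np.float64(0.33), np.float64(0.14)), (np.float64(0.33), np.float64(0.15)), (np.float64(0.32), np.float64(0.17)), (np.float64(0.31), np.float64(0.18)), (np.float64(0.31), np.float64(0.19)), (np.float64(0.3), np.float64(0.21)), (np.float64(0.29), np.float64(0.22))]
[(np.float64(0.28), np.float64(0.23)), (np.float64(0.27), np.float64(0.24)), (np.float64(0.26), np.float64(0.25)), (np.float64(0.24), np.float64(0.27)), (np.float64(0.23), np.float64(0.28)), (np.float64(0.22), np.float64(0.29)), (np.float64(0.21), np.float64(0.3)), (np.float64(0.19), np.float64(0.3))]
final tcp G x,z -0.07835968938947424 0.13885998107880387
```

```bash
python3 -m pendant '[[[0,0,0,0,0,0,-0.4],[0,0,0,0,0,0,-0.4],[0,0,0.15,0,0,0,-0.4],[0,0,0.15,0,0,0,-0.4],[0,0,0,0,0,0,-1],[0,0,0,0,0,0,-1],[0,0,0,0,0,0,-1],[0,0,0,0,0,0,-1]]]' 15
python3 -m pendant '[[[0,0.34,-0.13,0,0,0,-1],[0,0.34,-0.11,0,0,0,-1],[0,0.35,-0.1,0,0,0,-1],[0,0.35,-0.08,0,0,0,-1],[0,0.36,-0.07,0,0,0,-1],[0,0.36,-0.05,0,0,0,-1],[0,0.36,-0.03,0,0,0,-1],[0,0.36,-0.02,0,0,0,-1]]]' 15
python3 -m pendant '[[[0,0.36,0,0,0,0,-1],[0,0.36,0.01,0,0,0,-1],[0,0.36,0.03,0,0,0,-1],[0,0.36,0.05,0,0,0,-1],[0,0.36,0.06,0,0,0,-1],[0,0.35,0.08,0,0,0,-1],[0,0.35,0.09,0,0,0,-1],[0,0.35,0.11,0,0,0,-1]]]' 15
python3 -c "
from h import *
s=r.get_state();print(Ginv(s['tcp_pos']),s['contact_force'],s['gripper_width'])"
```

```text
time_s: 92.0
tcp_pos: [0.6851, 0.2027, 0.1991]
eef_rot: [180.0, 0.1, -96.4]
contact_force: [2.6, -0.5, -2.7]
gripper_width: 0.0111
gripper_force: 15.0
time_s: 92.8
tcp_pos: [0.6281, 0.209, 0.211]
eef_rot: [179.9, 0.1, -96.4]
contact_force: [3.7, -0.3, -5.5]
gripper_width: 0.0115
gripper_force: 15.0
time_s: 93.6
tcp_pos: [0.5719, 0.2153, 0.2027]
eef_rot: [180.0, 0.1, -96.4]
contact_force: [5.8, -3.1, -4.2]
gripper_width: 0.0113
gripper_force: 15.0
[ 0.00880689 -0.00153462] [ 5.77997644 -3.1119399  -4.20184011] 0.011265386825348193
```

```bash
python3 -m pendant '[[[0,0.34,0.12,0,0,0,-1],[0,0.33,0.14,0,0,0,-1],[0,0.33,0.15,0,0,0,-1],[0,0.32,0.17,0,0,0,-1],[0,0.31,0.18,0,0,0,-1],[0,0.31,0.19,0,0,0,-1],[0,0.3,0.21,0,0,0,-1],[0,0.29,0.22,0,0,0,-1]]]' 15
python3 -m pendant '[[[0,0.28,0.23,0,0,0,-1],[0,0.27,0.24,0,0,0,-1],[0,0.26,0.25,0,0,0,-1],[0,0.24,0.27,0,0,0,-1],[0,0.23,0.28,0,0,0,-1],[0,0.15,0.2,0,0,0,-1],[0,0,0,0,0,0,-1],[0,0,0,0,0,0,-1]]]' 15
python3 - <<'E'
from h import *
s=r.get_state();x,z=Ginv(s['tcp_pos'])[0],s['tcp_pos'][2]-.0057;print(x,z,s['contact_force'],s['gripper_width'])
a=np.arctan2(z-.04,.0625-x);print('angle',a-np.arctan(4/165))
c=cap('scene');save(c,'s20');t=cap('top');save(t,'t20')
for n,c in(('t',t),('s',c)):
    v,u=np.mgrid[0:420,0:560];p=cv2.undistortPoints(np.stack([u,v],-1).reshape(-1,1,2).astype(float),c['K'],np.array([float(c['k']),0,0,0]))[:,0]
    P=c['T'][:3,3]+(np.c_[p[:,0],-p[:,1],-np.ones(len(p))]*c['d'].reshape(-1,1))@c['T'][:3,:3].T
    th=np.radians(GY);q=P[:,:2]-GC;g=np.c_[q[:,0]*np.cos(th)+q[:,1]*np.sin(th),-q[:,0]*np.sin(th)+q[:,1]*np.cos(th),P[:,2]]
    # rim edges of panel along its ends |y| .12-.165
    k=(abs(g[:,1])>.145)&(abs(g[:,1])<.166)&(g[:,0]>-.06)&(g[:,0]<.05)&(g[:,2]>.046)&(g[:,2]<.2)
    e=g[k];print(n,len(e))
    if len(e)>20: print(np.polyfit(e[:,0],e[:,2],1),[ (round(b,3),np.median(e[abs(e[:,0]-b)<.008,2]).round(4)) for b in(-.04,-.02,0,.02,.04) if (abs(e[:,0]-b)<.008).any()])
E
```

```text
time_s: 94.4
tcp_pos: [0.5221, 0.2208, 0.1753]
eef_rot: [-180.0, 0.1, -96.4]
contact_force: [8.5, -4.5, -5.0]
gripper_width: 0.0115
gripper_force: 15.0
time_s: 95.2
tcp_pos: [0.4939, 0.224, 0.1455]
eef_rot: [-180.0, 0.1, -96.4]
contact_force: [10.8, -3.5, -9.9]
gripper_width: 0.0111
gripper_force: 15.0
-0.06964201377072021 0.13980367186864273 [10.78282559 -3.53414318 -9.89371656] 0.011122717775962472
angle 0.6226314344745548
t 241
[-0.63628172  0.09031183] [(-0.04, np.float64(0.1114)), (-0.02, np.float64(0.1037)), (0, np.float64(0.091)), (0.02, np.float64(0.0774)), (0.04, np.float64(0.065))]
s 613
[-0.65680862  0.09150922] [(-0.04, np.float64(0.1126)), (-0.02, np.float64(0.1044)), (0, np.float64(0.0915)), (0.02, np.float64(0.0781)), (0.04, np.float64(0.0655))]
```

```bash
python3 -m pendant '[[[0,0,0,0,0,0,-0.4],[0,0,0,0,0,0,-0.4],[0,0,0,0,0,0,-0.4],[0,0,-0.3,0,0,0,-0.4],[0,0,-0.8,0,0,0,-0.4],[0,0,-0.8,0,0,0,-0.4],[0,0,-0.6,0,0,0,-1],[0,0,0,0,0,0,-1]]]' 15
python3 -m pendant '[[[0.8,0,0,0,0,0,-1],[1,0,-0.8,0,0,0,-1],[1,0,-1,0,0,0,-1],[1,0,-1,0,0,0,-1],[1,0,0,0,0,0,-1],[1,0,0,0,0,0,-1],[1,0,0,0,0,0,-1],[0.8,0,0,0,0,0,-1]]]' 15
cat > ang.py <<'E'
from h import *
def pts(n):
    c=cap(n);v,u=np.mgrid[0:420,0:560];p=cv2.undistortPoints(np.stack([u,v],-1).reshape(-1,1,2).astype(float),c['K'],np.array([float(c['k']),0,0,0]))[:,0]
    P=c['T'][:3,3]+(np.c_[p[:,0],-p[:,1],-np.ones(len(p))]*c['d'].reshape(-1,1))@c['T'][:3,:3].T
    th=np.radians(GY);q=P[:,:2]-GC;return np.c_[q[:,0]*np.cos(th)+q[:,1]*np.sin(th),-q[:,0]*np.sin(th)+q[:,1]*np.cos(th),P[:,2]]
for n in('top','scene'):
    g=pts(n)
    k=(abs(g[:,1])>.145)&(abs(g[:,1])<.166)&(g[:,0]>-.03)&(g[:,0]<.045)&(g[:,2]>.055)&(g[:,2]<.2);e=g[k]
    for it in range(3): f=np.polyfit(e[:,0],e[:,2],1);e=e[abs(np.polyval(f,e[:,0])-e[:,2])<.003]
    print(n,'rim',len(e),f.round(4),'ang',np.arctan(-f[0]).round(3))
    k=(abs(g[:,1])<.035)&(g[:,0]>-.1)&(g[:,0]<-.05)&(g[:,2]>.11)&(g[:,2]<.18);b=g[k]
    if len(b)>5: print('bar',len(b),np.median(b,0).round(4),'z pct',np.percentile(b[:,2],[10,50,90]).round(4),'x',np.percentile(b[:,0],[5,95]).round(4))
    k=(abs(g[:,1])<.3)&(g[:,0]>-.3)&(g[:,0]<-.15)&(abs(g[:,2])<.01);print('bench',np.median(g[k,2]).round(4))
E
python3 ang.py
```

```text
time_s: 96.1
tcp_pos: [0.4942, 0.225, 0.1976]
eef_rot: [-179.9, 0.2, -96.4]
contact_force: [-0.7, 1.1, 0.1]
gripper_width: 0.0156
gripper_force: 0.0
time_s: 96.9
tcp_pos: [0.4756, 0.0715, 0.2505]
eef_rot: [179.9, 0.0, -96.4]
contact_force: [-0.2, -0.3, -0.2]
gripper_width: 0.0006
gripper_force: 0.0
top rim 130 [-0.6791  0.0914] ang 0.597
bar 36 [-0.0723 -0.0251  0.1364] z pct [0.1334 0.1364 0.1394] x [-0.076  -0.0651]
bench -0.0009
scene rim 367 [-0.6645  0.0917] ang 0.586
bar 120 [-0.0677  0.0003  0.1381] z pct [0.133  0.1381 0.1407] x [-0.0731 -0.0638]
bench 0.0005
```

```bash
python3 -c "
from h import *
go(G(-.074,0,.172),-96.4)"
```

```text
turn [ 0.03  0.01 -0.03] shift [-7.77  0.16  3.94]
```

```bash
python3 -m pendant '[[[-0.8,0,0,0,0,0,-1],[-1,0,0,0,0,0,-1],[-1,0,0,0,0,0,-1],[-1,0,0,0,0,0,-1],[-1,0,0,0,0,0,-1],[-1,0,0,0,0,0,-1],[-1,0.1,0,0,0,0,-1],[-1,0.06,0,0,0,0,-1]]]' 15
python3 -m pendant '[[[0,0,0.5,0,0,0,-1],[0,0,0.8,0,0,0,-1],[0,0,0.8,0,0,0,-1],[0,0,0.8,0,0,0,-1],[0,0,0.6,0,0,0,-1],[0,0,0.4,0,0,0,-1],[0,0,0,0,0,0,-1],[0,0,0,0,0,0,-1]]]' 15
for i in 1 2; do python3 -m pendant '[[[0,0,0.05,0,0,0,-1],[0,0,0.05,0,0,0,-1],[0,0,0.05,0,0,0,-1],[0,0,0.05,0,0,0,-1],[0,0,0.05,0,0,0,-1],[0,0,0.05,0,0,0,-1],[0,0,0,0,0,0,-1],[0,0,0,0,0,0,-1]]]' 15; done
python3 -c "
from h import *
s=r.get_state();print(Ginv(s['tcp_pos']),s['tcp_pos'][2])"
```

```text
time_s: 97.8
tcp_pos: [0.4906, 0.2304, 0.2514]
eef_rot: [179.9, 0.1, -96.4]
contact_force: [0.5, -0.1, 0.0]
gripper_width: 0.0004
gripper_force: 0.0
time_s: 98.6
tcp_pos: [0.4909, 0.2288, 0.1738]
eef_rot: [180.0, 0.1, -96.4]
contact_force: [0.5, -0.6, 0.3]
gripper_width: 0.0003
gripper_force: 0.0
time_s: 99.4
tcp_pos: [0.4907, 0.2287, 0.1675]
eef_rot: [179.9, 0.1, -96.4]
contact_force: [-1.3, 0.5, 0.3]
gripper_width: 0.0003
gripper_force: 0.0
time_s: 100.2
tcp_pos: [0.4904, 0.2287, 0.1616]
eef_rot: [179.9, 0.1, -96.4]
contact_force: [-2.7, 0.7, 3.6]
gripper_width: 0.0004
gripper_force: 1.9
[-0.07361999  0.00269257] 0.16160529865961304
```

```bash
python3 -m pendant '[[[0,0,0.06,0,0,0,-1],[0,0,0.06,0,0,0,-1],[0,0,0.06,0,0,0,-1],[0,0,0.06,0,0,0,-1],[0,0,0.06,0,0,0,-1],[0,0,0.05,0,0,0,-1],[0,0,0,0,0,0,-1],[0,0,0,0,0,0,-1]]]' 15
python3 -m pendant '[[[0,0,0.02,0,0,0,-1],[0,0,0,0,0,0,-1],[0,0,-0.3,0,0,0,-1],[0,0,-0.8,0,0,0,-1],[0,0,-1,0,0,0,-1],[0,0,-1,0,0,0,-1],[0,0,-1,0,0,0,-1],[0,0,-1,0,0,0,-1]]]' 15
python3 -m pendant '[[[1,0,0,0,0,0,-1],[1,0,0,0,0,0,-1],[1,0,0,0,0,0,-1],[1,0,0,0,0,0,-1],[1,0,0,0,0,0,-1],[1,0,0,0,0,0,-1],[1,0,0,0,0,0,-1],[0.5,0,0,0,0,0,-1]]]' 15
python3 ang.py
```

```text
time_s: 101.0
tcp_pos: [0.4904, 0.2287, 0.1546]
eef_rot: [179.9, 0.1, -96.4]
contact_force: [-3.8, 0.5, 4.6]
gripper_width: 0.0005
gripper_force: 2.3
time_s: 101.8
tcp_pos: [0.4911, 0.2285, 0.2571]
eef_rot: [180.0, 0.1, -96.4]
contact_force: [-0.5, 0.1, -0.3]
gripper_width: 0.0003
gripper_force: 0.0
time_s: 102.6
tcp_pos: [0.4733, 0.0771, 0.2556]
eef_rot: [179.9, 0.0, -96.5]
contact_force: [0.5, -0.7, 0.6]
gripper_width: 0.0005
gripper_force: 0.0
top rim 156 [-0.5764  0.0854] ang 0.523
bar 62 [-0.0768 -0.0189  0.1293] z pct [0.1262 0.1293 0.1328] x [-0.0814 -0.0711]
bench -0.0009
scene rim 348 [-0.5821  0.0863] ang 0.527
bar 115 [-0.0727 -0.0008  0.1298] z pct [0.1256 0.1298 0.1332] x [-0.0779 -0.0684]
bench 0.0004
```

Run:
```python
from h import *
t=cap('top');a=load('top0')['f']
R0=dict(pot=(362,178,30,28),sprayer=(412,175,32,36),pots=(422,220,50,46),meter=(345,135,52,28),index=(262,216,20,18),gbar=(235,182,30,30),trowel=(142,246,78,34))
for n,(x,y,w,h) in R0.items():
    A,B=a[y:y+h,x:x+w],t['f'][y-4:y+h+4,x-4:x+w+4];m=cv2.matchTemplate(B,A,cv2.TM_CCOEFF_NORMED);_,v,_,p=cv2.minMaxLoc(m);print(n,round(v,3),p[0]-4,p[1]-4)
h=cv2.cvtColor(t['f'],cv2.COLOR_BGR2HSV)[135:172,260:345];m=((h[...,0]<14)&(h[...,1]>120)&(h[...,2]>40)).astype(np.uint8)
print('dibber px',m.sum(),cv2.boundingRect(m))
```

```text
pot 1.0 0 0
sprayer 0.999 0 0
pots 1.0 0 0
meter 0.999 0 0
index 1.0 0 0
gbar 1.0 0 0
trowel 0.591 0 0
dibber px 234 (35, 15, 36, 8)
```

```bash
python3 -c "
from h import *
print(r.close_job())"
```

```text
the job is handed in; nothing more can be done
None
```

The job is handed in at about 103 s: the gauge bar was drawn about 52 mm to the index, held for about 3 s and returned. The dibber is in the tray, all four mats are in the gutter and the cover stands at about 0.525 rad. The final top view showed the pot, sprayer, pot stack, meter, index and gauge bar unmoved. The trowel matched only weakly, probably because the arm hid it, so I could not confirm it there.

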